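Load the slide carrier into the scanner

ROBOT

A 6-joint arm with a two-finger parallel gripper is mounted at the origin on the work surface. World frame = base frame: x ahead of the robot, y to its left, z up, the work surface at z = 0. Lengths are in m, angles in rad, forces in N, time in s.
With the tool pointing down it reaches from about 0.25 to 0.8 m from the base axis. Payload 3.9 kg.
Tool frame: the origin (TCP) lies on the centre line of the jaws, within the pads' length; the fingertips stand tip_reach ahead of it and the grasp point (between the pads) lies 2 mm behind it (tip_reach is the distance from the TCP to the fingertips, in m); z points along the fingers, x is the direction in which the jaws open and shut, and the axes are right-handed (so a half turn about z gives the same grasp; the last joint's range is limited). The gripper opens to 85 mm and grips with 20 to 120 N. Pads are 22 mm wide; open, the fingers measure 114 mm over their backs; the gripper's body (76 mm by 85 mm) begins 54 mm behind the grasp point. The pads swing forward as they close: fully open they stand 13 mm farther back than shut.
Start: joints at [-1.274, 0.26, -0.138, 1.173, 0, 1.571], TCP at [0.154, -0.502, 0.223] pointing down, gripper open.
Joint ranges: [-2.78, 2.78], [-0.83, 1.72], [-1.28, 1.37], [-1.9, 2.12], [-1.57, 1.48], [-3.14, 3.14]. Speed limits (rad/s): [2.57, 2.57, 3.14, 3.14, 3.14, 3.14].

INTERFACE

Orientations are given as a unit quaternion [w, x, y, z].
In Python, from bench import * gives the robot as it stands.
- The arm moves only by the shell command python3 -m crank 'ROWS' [FORCE]. ROWS is JSON, a list of rows, each a list of 7 numbers: the turn, a rotation vector about the world's x, y, z each as a share of 0.12 rad, from -1 to 1, then the shift along the world's x, y, z each as a share of 0.05 m, from -1 to 1, then the opening, from 0 (shut) to 1 (fully open). A call has 1 to 20 rows; each row shifts and turns the commanded pose from where the row before left it; what a row does not reach is not made up. A row lasts 1/10 s, in which the tool goes at most 50 mm and 8.59 degrees, less where a joint would pass 70% of its speed; a pose out of reach is approached as far as the arm can. A call with a number of a shift or a turn outside -1 to 1 is refused whole. A call with a gripper value outside its range is refused whole. The fingers move at their own pace and stop on an object; FORCE is the grip in N (left out, the last holds). Time passes only in rows, so rows that do not move let the fingers close. It gives the time, the measured TCP pose, the force and the opening at its end, in the units of the state.
- state(): the state, without advancing time (a new reading comes with each control period).
- grab_frame(name): name is "side" or "top" or "wrist"; returns a dict with "color" (384x512x3 uint8, red, green, blue), "camera_matrix" (3x3 intrinsics, pixels), "origin" and "rotation" of the camera in the world. Camera axes: x right, y down, z forward; pixel columns grow to the right and rows downward; lengths in m; the calibration is good to about 2 mm. The wrist camera is an equidistant fisheye: a pixel r from the principal point sees the ray r / f radians off the axis. A picture is of the moment at which its call begins. There is no depth.
- job_done(): hands the job in, once; it reports no verdict.
The state is a dict: "clock": time; "q": joint angles; "qvel": joint speeds; "tau": joint torques, N m; "ee_pos": TCP position; "tcp_rot": TCP orientation; "ft_force": force on the tool from outside, world axes, zero at the start; "wrist_torque": the same for the moment, N m; "opening": finger opening in m.
Only numpy, scipy, OpenCV 4.12 (cv2) and the standard library are available. Lean on these libraries where they do the work, as an engineer would, in place of code of your own. Each camera call takes 0.05 s, during which the arm holds its last target.

TASK

Load the slide carrier lying on the bench into the slide scanner: with the carrier tilted, tuck its thin tongue edge under the overhanging lip on the side of the stage recess away from the robot, then lower and press the tail down until the carrier lies flat in the recess. Then swing the retaining clip fully over the carrier's tail, and finally push the loaded stage gently all the way home into the scanner and let go. The slides lie loose in the carrier, so never tip it steeply, and leave the other things on the bench where they are.

Things in the scene. Friction and masses are not known exactly. Their poses are not given: they have to be found in the camera images.
- carrier_mid (a point): Centre of the slide carrier, 16 mm above its underside, inside its rib. Loose bare-aluminium plate, 120 mm long (own x) x 150 mm wide (y) x 10 mm thick, about 0.28 kg, holding four glass slides (tops 1 mm below the plate's). It starts flat on the bench, z up, x (to its tongue) roughly away from the robot, within 0.35 rad
- carrier_grip (a point): Centre of the top of the carrier's black grip rib, 32 mm above the underside. The rib stands on the middle of the plate: 60 mm long along carrier x, 14 mm wide in y, 22 mm high; axes as the carrier
- carrier_nose (a point): Middle of the tongue's lower front edge, 60 mm along +x from the carrier's centre, level with the underside. The last 14 mm of this end are a tongue only 6 mm thick over the full width; axes as the carrier
- carrier_tail (a point): Middle of the tail's upper rear edge, 60 mm along -x from the carrier's centre, 10 mm above its underside. The tail is a flat bare strip 23 mm deep, to press on; axes as the carrier
- recess (a point): Centre of the recess floor in the scanner's dark steel stage, 44 mm above the bench. x points from the near wall (robot side) to the lip, y left along the stage to its bezel, z up. Recess 124 mm long in x, 156 mm wide in y; near and side walls 12.5 mm high, far wall at x = +62 mm
- lip (a point): Middle of the lip's lower front edge, 50 mm along +x from the recess centre, 10 mm above the floor. An aluminium bar, 8 mm thick, overhangs the recess by 12 mm here, so the carrier goes in only tongue first and tilted, and lies flat once its tail has cleared the near wall; axes as the recess
- near_wall (a point): Middle of the near wall's top edge, 62 mm along -x from the recess centre, 12.5 mm above the recess floor; in front of it a flat deck of the same height runs 50 mm towards the robot; axes as the recess
- hood (a point): Middle of the upper front edge of the scanner's white hood, 125 mm above the bench, under which the stage slides; 115 mm to the right (recess -y) of the recess centre when the stage is fully out. The scanner itself is fixed; axes as the recess
- stage (a joint): How far the stage is pushed in, m: 0 fully out, 0.19 fully home at its stop. It slides to the right (recess -y) under the hood with about 4 N of friction and stays where left; it starts 0 to 0.03 in
- bezel (a point): Centre of the outer (left, +y) face of the stage's white bezel, 108 mm to the left of the recess centre: an upright plate 250 mm wide in x, 12 mm thick, 70 mm high (35 mm above and below this point). Push it towards recess -y; axes as the recess
- clip (a joint): Angle of the retaining clip, rad: 0 parked along the near deck pointing right (recess -y), 1.57 fully closed at its stop, pointing in recess +x over the carrier's tail. It turns counter-clockwise seen from above and stays where left (about 1.6 N at the post); it starts at 0 to 0.2
- clip_pivot (a point): The clip's pivot on the near deck, 92 mm along -x from the recess centre, 13 mm above the recess floor; axes as the recess. The clip is a steel finger 50 mm long from the pivot, 13 mm wide, 4 mm thick, its underside at this height: it passes 3 mm above a carrier lying flat. Pivot boss 18 mm across, 8 mm high
- clip_post (a point): Middle of the clip's upright black thumb post, 12 mm across, on the finger 32 mm from the pivot; it rises 22 mm above the finger (11 mm above and below this point); push it sideways
- slide_box_mid (a point): Centre of a closed slide storage box, 94 x 179 x 35 mm, grey with a white lid; leave it alone
- stain_jar_mid (a point): Centre of an amber stain jar with white cap, 66 mm across, 95 mm high; leave it alone
- forceps: Steel forceps, about 145 mm long, 7 mm high, lying on the bench near the robot; origin at the middle of their underside, tips along own +x; leave them alone
There are look-alikes about, which are no part of the job. What is shaped like the part that bears carrier_mid but pink is not meant.

How it is judged:
By the outcome, as a careful person would: the job done as asked, in the order asked, and still so for the second after the job is handed in, with the robot touching nothing.
It also fails if it takes over 64 s, if anything falls off the work surface, if the arm or the gripper's body presses on something with over 40 N, if the wrist force passes 120 N, or if a joint passes its speed limit or range.

## Working session

There is one attempt and no reset: what is moved stays moved. The work goes in short steps, Python scripts to look and compute and a shell command to move; the robot and the scene stay as the last step left them, time stands still between calls to the robot, and variables do not carry over. Pictures are saved under pics/ and viewed, and the job is handed in when it is done.

```bash
ls; mkdir -p pics
python3 - <<'E'
from bench import *
import cv2,json
s=state();print(s)
for n in ["side","top","wrist"]:
    f=grab_frame(n);cv2.imwrite(f"pics/{n}0.png",f["color"][:,:,::-1])
    print(n,f["camera_matrix"],f["origin"],f["rotation"])
E
```

```text
pics
{'clock': 0.0, 'q': array([-1.27400927e+00,  2.60679781e-01, -1.39416973e-01,  1.17271853e+00,
       -5.33224681e-06,  1.57079573e+00]), 'qvel': array([-0.00125657,  0.00010383, -0.00045461,  0.00086932, -0.00033127,
        0.00084469]), 'tau': array([ 5.27660995e-04, -4.05677927e+01,  2.53922635e+01,  1.89264771e-02,
        6.02169553e-05,  3.48741196e-06]), 'ee_pos': array([ 0.15332059, -0.50134964,  0.22244904]), 'tcp_rot': array([-5.98284015e-04,  8.03880745e-01, -5.94789651e-01, -8.13084943e-04]), 'ft_force': array([ 1.044781  ,  0.21672153, -0.49140085]), 'wrist_torque': array([ 0.03141708,  0.00878699, -0.03791914]), 'opening': 0.08498819170298201}
side [[441.75443655   0.         263.42129964]
 [  0.         441.75443655 199.08066606]
 [  0.           0.           1.        ]] [0.05249592 0.83806081 0.79875725] [ 0.10778955 -0.23196     0.87869365 -0.40307995]
top [[414.51885811   0.         254.96628391]
 [  0.         414.51885811 196.48841072]
 [  0.           0.           1.        ]] [0.2301652  0.15811279 1.19940903] [ 0.07317609 -0.6984398   0.70775486 -0.07687763]
wrist [[297.31863964   0.         257.9901104 ]
 [  0.         297.31863964 190.74938863]
 [  0.           0.           1.        ]] [ 0.22584087 -0.4790213   0.37342528] [ 0.12099365  0.7948962  -0.58754125 -0.09108159]
```

View pics/top0.png

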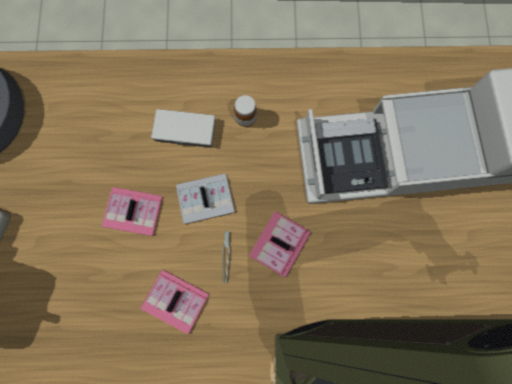

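View pics/side0.png

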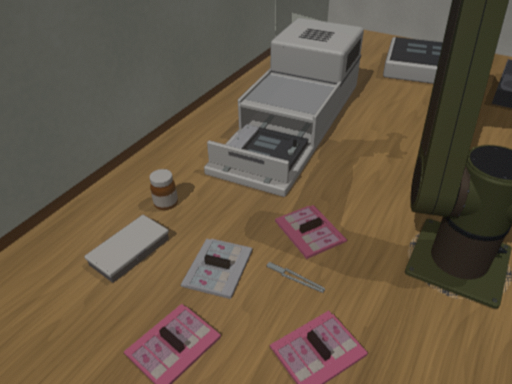

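View pics/wrist0.png

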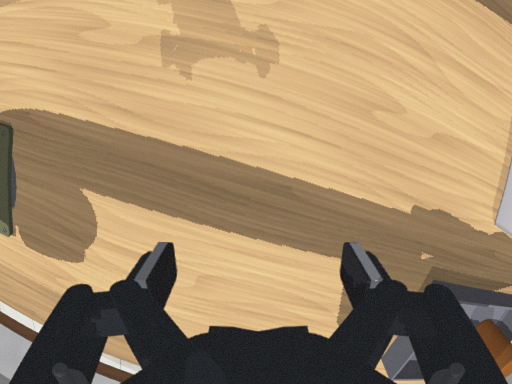

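The top view has four carrier-shaped plates: pink at (132,211), (176,301) and (281,243), and bare aluminium at (205,198). The aluminium one fits the description. I'll confirm it in an enlarged crop, along with the stage.

```bash
cat > h.py <<'E'
import numpy as np, cv2
from scipy.spatial.transform import Rotation as R
from bench import *
def rot(q): return R.from_quat([q[1],q[2],q[3],q[0]])
def cam(f):
    r=np.array(f["rotation"]); M=r if r.shape==(3,3) else rot(r).as_matrix()
    return np.array(f["camera_matrix"]),np.array(f["origin"]),M
def ray(f,u,v,fish=False):
    K,o,M=cam(f); x=(u-K[0,2])/K[0,0]; y=(v-K[1,2])/K[1,1]
    if fish:
        t=np.hypot(x,y); d=np.array([np.sin(t)*x/t,np.sin(t)*y/t,np.cos(t)]) if t>1e-9 else np.array([0,0,1.])
    else: d=np.array([x,y,1.])
    return o,M@(d/np.linalg.norm(d))
def onz(f,u,v,z,fish=False):
    o,d=ray(f,u,v,fish); return o+d*(z-o[2])/d[2]
def proj(f,p,fish=False):
    K,o,M=cam(f); c=M.T@(np.array(p)-o)
    if fish:
        r=np.hypot(c[0],c[1]); t=np.arctan2(r,c[2]); return np.array([K[0,2]+K[0,0]*t*c[0]/r,K[1,2]+K[1,1]*t*c[1]/r])
    return np.array([K[0,2]+K[0,0]*c[0]/c[2],K[1,2]+K[1,1]*c[1]/c[2]])
def tri(f1,p1,f2,p2):
    o1,d1=ray(f1,*p1);o2,d2=ray(f2,*p2)
    A=np.stack([d1,-d2],1);t=np.linalg.lstsq(A,o2-o1,rcond=None)[0]
    a=o1+t[0]*d1;b=o2+t[1]*d2
    return (a+b)/2,np.linalg.norm(a-b)
def crop(f,u0,v0,u1,v1,k,name):
    c=f["color"][v0:v1,u0:u1,::-1]; cv2.imwrite(name,cv2.resize(c,None,fx=k,fy=k,interpolation=cv2.INTER_CUBIC))
E
python3 - <<'E'
from h import *
t=grab_frame("top");s=grab_frame("side")
np.savez("pics/f0.npz",t=t,s=s) if 0 else None
import pickle;pickle.dump((t,s),open("f0.pkl","wb"))
crop(t,165,160,245,235,8,"pics/c_car.png");crop(t,290,80,400,210,4.5,"pics/c_st.png") 
crop(s,170,225,265,305,8,"pics/c_cars.png");crop(s,200,90,330,190,6,"pics/c_sts.png")
for p in [(177,185),(229,175),(234,210),(186,222)]: print(onz(t,*p,0.01))
E
```

```text
[0.5245116  0.37966643 0.01      ]
[0.55310895 0.22624965 0.01      ]
[0.44738086 0.21172845 0.01      ]
[0.41388605 0.35076371 0.01      ]
```

View pics/c_car.png

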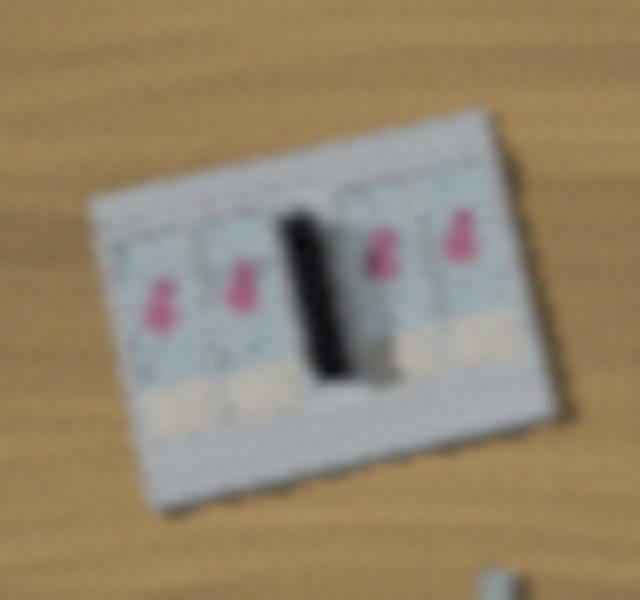

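View pics/c_st.png

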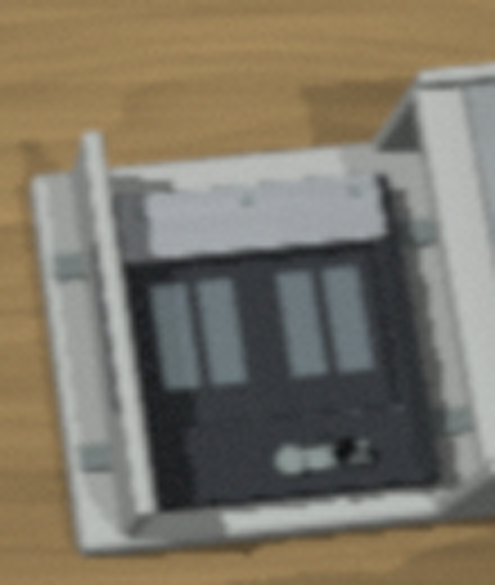

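View pics/c_cars.png

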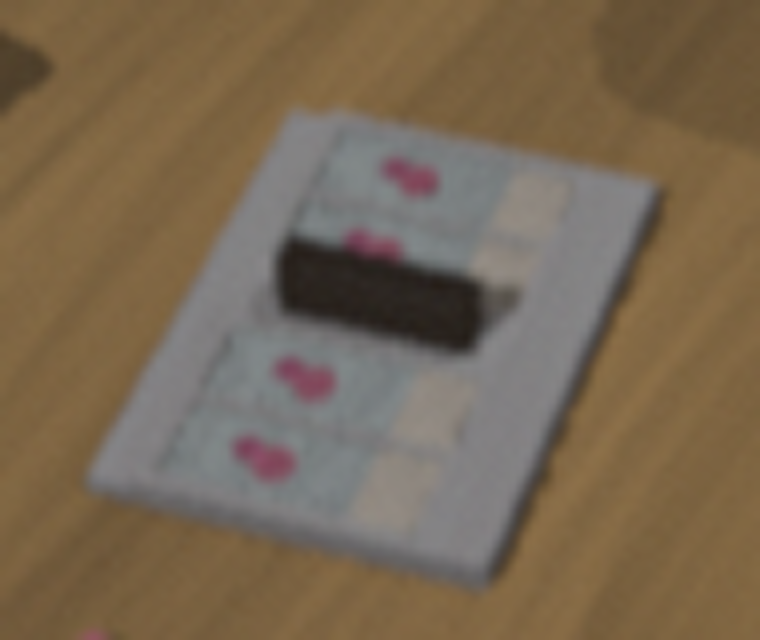

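View pics/c_sts.png

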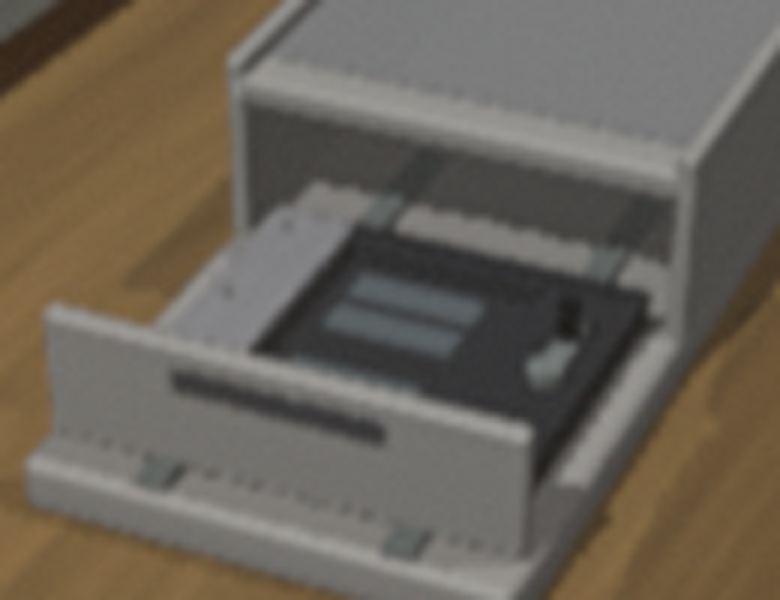

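Run:
```python
from h import *
import pickle
t,s=pickle.load(open("f0.pkl","rb"))
def show(name,f,pts,z):
    P=np.array([onz(f,*p,z) for p in pts]);n=len(P)
    print(name,P.round(4).tolist(),"edges",[round(np.linalg.norm(P[i]-P[(i+1)%n]),4) for i in range(n)],"c",P.mean(0).round(4))
    return P
# carrier corners from crops: order TL,TR,BR,BL in top image
ct=[(165+u/8,160+v/8) for u,v in [(88,198),(488,110),(558,413),(158,506)]]
show("car top",t,ct,.01)
m=cv2.inRange(cv2.cvtColor(t["color"],cv2.COLOR_RGB2HSV),(90,0,100),(140,70,255))
hsv=cv2.cvtColor(t["color"],cv2.COLOR_RGB2HSV)
for p in [(180,190),(205,180),(200,215),(190,150+60)]: print(hsv[p[1],p[0]], end=' ')
# mask: not wood in ROI
wood=cv2.inRange(hsv,(8,70,60),(25,255,255))
roi=np.zeros_like(wood);roi[165:232,170:245]=255
mm=cv2.bitwise_and(cv2.bitwise_not(wood),roi);mm=cv2.inRange(t["color"],(0,0,105),(255,255,255))&roi
mm=cv2.morphologyEx(mm,cv2.MORPH_CLOSE,np.ones((9,9)))
c=max(cv2.findContours(mm,0,1)[0],key=cv2.contourArea)
P=np.array([onz(t,*p[0],.01)[:2] for p in c]).astype(np.float32)
print(cv2.minAreaRect(P))
# side corners: far-left(290,112) nose..., etc
cs=[(170+u/8,225+v/8) for u,v in [(90,485),(295,112),(662,185),(490,572)]]
show("car side",s,cs,.01)
# rib top in top/side
rt=[(165+u/8,160+v/8) for u,v in [(280,215),(310,208),(350,372),(320,380)]]
show("rib",t,rt,.032)
```

```text
car top [[0.5253, 0.3826, 0.01], [0.5571, 0.2352, 0.01], [0.4425, 0.2096, 0.01], [0.4103, 0.3543, 0.01]] edges [np.float64(0.1509), np.float64(0.1173), np.float64(0.1483), np.float64(0.1185)] c [0.4838 0.2954 0.01  ]
[ 98  20 151] [105  12 170] [103  11 169] [ 23  13 173] ((0.485209584236145, 0.2990129590034485), (0.12266772240400314, 0.15326417982578278), 12.469873428344727)
car side [[0.5211, 0.3892, 0.01], [0.555, 0.2424, 0.01], [0.4403, 0.2128, 0.01], [0.4079, 0.3591, 0.01]] edges [np.float64(0.1507), np.float64(0.1185), np.float64(0.1499), np.float64(0.1171)] c [0.4811 0.3009 0.01  ]
rib [[0.5126, 0.3089, 0.032], [0.5151, 0.2981, 0.032], [0.4545, 0.283, 0.032], [0.4517, 0.2937, 0.032]] edges [np.float64(0.0111), np.float64(0.0625), np.float64(0.0111), np.float64(0.0628)] c [0.4835 0.2959 0.032 ]
```

Run:
```python
from h import *
import pickle
t,s=pickle.load(open("f0.pkl","rb"))
T=lambda u,v:(290+(u+.5)/4.5-.5,80+(v+.5)/4.5-.5)
S=lambda u,v:(200+(u+.5)/6-.5,90+(v+.5)/6-.5)
def z(n,f,p,h): print(n,onz(f,*p,h).round(4))
def tr(n,a,b):
    x,e=tri(t,T(*a),s,S(*b));print(n,x.round(4),round(e,4));return x
a=tr("bezel far outer top",(84,134),(47,305)); b=tr("bezel near outer top",(131,520),(531,425))
print(np.linalg.norm(a-b), np.degrees(np.arctan2((a-b)[1],(a-b)[0])))
tr("post top",(352,440),(570,300))
tr("boss",(290,455),(543,375))
z("lipL front T",t,T(148,257),.062);z("lipR front T",t,T(387,238),.062)
z("lipL back T",t,T(147,196),.062);z("lipR back T",t,T(382,175),.062)
z("lipR front S",s,S(360,230),.062); z("lip back right S",s,S(287,205),.062)
z("lip L front S",s,S(250,350),.062)
z("post T",t,T(354,441),.083);z("boss T",t,T(290,458),.065)
z("post S",s,S(570,300),.083);z("boss S",s,S(540,372),.065)
tr("hood L top",(422,75),(235,68));tr("hood R",(495,470),(685,165))
z("deck NR T",t,T(435,485),.0565)
z("nearwall R",t,T(398,405),.0565)
crop(t,300,160,390,200,8.5,"pics/c_clip.png");crop(s,270,130,320,170,14,"pics/c_clips.png")
```

```text
bezel far outer top [ 0.7155 -0.003   0.1084] 0.0006
bezel near outer top [ 0.4664 -0.0196  0.1162] 0.0021
0.24975449313979173 3.805477755048698
post top [ 0.5207 -0.1652  0.0819] 0.0022
boss [ 0.5177 -0.1322  0.0582] 0.002
lipL front T [ 0.6504 -0.0478  0.062 ]
lipR front T [ 0.6615 -0.2029  0.062 ]
lipL back T [ 0.6922 -0.0491  0.062 ]
lipR back T [ 0.7049 -0.2029  0.062 ]
lipR front S [ 0.6585 -0.199   0.062 ]
lip back right S [ 0.7049 -0.2016  0.062 ]
lip L front S [ 0.6499 -0.0756  0.062 ]
post T [ 0.5209 -0.1658  0.083 ]
boss T [ 0.515 -0.13   0.065]
post S [ 0.5189 -0.1639  0.083 ]
boss S [ 0.5149 -0.125   0.065 ]
hood L top [ 0.742  -0.2118  0.1285] 0.0019
hood R [ 0.4912 -0.2337  0.1306] 0.0031
deck NR T [ 0.4985 -0.2226  0.0565]
nearwall R [ 0.5511 -0.2032  0.0565]
```

View pics/c_clip.png

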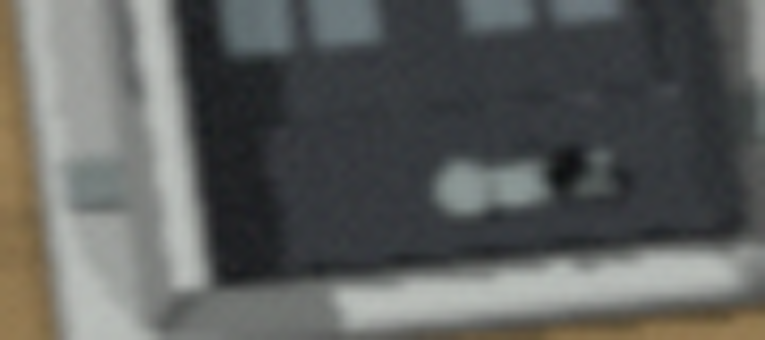

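View pics/c_clips.png

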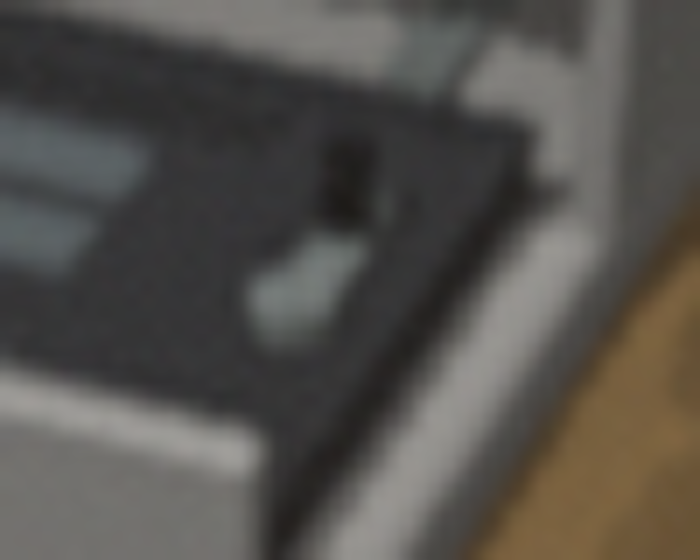

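```bash
cat >> h.py <<'E'
def st():
    s=state(); M=rot(s["tcp_rot"]).as_matrix()
    print("t",round(s["clock"],2),"p",np.round(s["ee_pos"],4),"F",np.round(s["ft_force"],1),"Tq",np.round(s["wrist_torque"],2),"open",round(s["opening"],4),"xdir",np.round(M[:,0],3),"z",np.round(M[:,2],3),"q",np.round(s["q"],2))
    return s,M
def turn_to(xd,zd):
    "rotvec (in shares of .12) from the current to target axes"
    s=state();M=rot(s["tcp_rot"]).as_matrix();z=np.array(zd)/np.linalg.norm(zd);x=np.array(xd,float);x-=z*(x@z);x/=np.linalg.norm(x)
    T=np.stack([x,np.cross(z,x),z],1);v=R.from_matrix(T@M.T).as_rotvec();print("rotvec",v.round(4),"shares",(v/.12).round(2));return v
E
python3 - <<'E'
from h import *
st();a=.226
turn_to([-np.sin(a),np.cos(a),0],[0,0,-1]);turn_to([np.sin(a),-np.cos(a),0],[0,0,-1])
E
```

```text
t 0.25 p [ 0.1534 -0.5017  0.2229] F [0.5 0.  0.1] Tq [-0.03  0.03  0.02] open 0.0855 xdir [ 0.292 -0.956 -0.001] z [-0.     0.001 -1.   ] q [-1.27  0.26 -0.14  1.17 -0.    1.57]
rotvec [ 4.0000e-04 -1.4000e-03  3.0708e+00] shares [ 0.000e+00 -1.000e-02  2.559e+01]
rotvec [-0.0009 -0.0003 -0.0708] shares [-0.01 -0.   -0.59]
```

```bash
python3 -m crank '[[0,0,0.86,0.22,0.53,0,1],[0,0,0.86,0.22,0.53,0,1],[0,0,0.86,0.22,0.53,0,1],[0,0,0.86,0.22,0.53,0,1],[0,0,0.86,0.22,0.53,0,1],[0,0,0.86,0.22,0.53,0,1],[0,0,0.86,0.22,0.53,0,1],[0,0,0.86,0.22,0.53,0,1],[0,0,0.86,0.22,0.53,0,1],[0,0,0.86,0.22,0.53,0,1],[0,0,0.86,0.22,0.53,0,1],[0,0,0.86,0.22,0.53,0,1],[0,0,0.86,0.22,0.53,0,1],[0,0,0.86,0.22,0.53,0,1],[0,0,0.86,0.22,0.53,0,1],[0,0,0.86,0.22,0.53,0,1],[0,0,0.86,0.22,0.53,0,1],[0,0,0.86,0.22,0.53,0,1],[0,0,0.86,0.22,0.53,0,1],[0,0,0.86,0.22,0.53,0,1]]'
python3 -m crank '[[0,0,0.84,0.22,0.54,0,1],[0,0,0.84,0.22,0.54,0,1],[0,0,0.84,0.22,0.54,0,1],[0,0,0.84,0.22,0.54,0,1],[0,0,0.84,0.22,0.54,0,1],[0,0,0.84,0.22,0.54,0,1],[0,0,0.84,0.22,0.54,0,1],[0,0,0.84,0.22,0.54,0,1],[0,0,0.84,0.22,0.54,0,1],[0,0,0.84,0.22,0.54,0,1],[0,0,0,0,0,0,1],[0,0,0,0,0,0,1]]'
python3 - <<'E'
from h import *
st();turn_to([-np.sin(.226),np.cos(.226),0],[0,0,-1])
f=grab_frame("wrist");cv2.imwrite("pics/w1.png",f["color"][:,:,::-1])
import pickle;pickle.dump(f,open("w1.pkl","wb"));print(f["origin"])
print(proj(f,[.484,.298,.032],True),proj(f,state()["ee_pos"],True))
E
```

```text
clock: 2.25
ee_pos: [0.3737, 0.0292, 0.2233]
tcp_rot: [0.0, 0.922, 0.387, 0.0]
ft_force: [0.4, 0.7, -0.3]
opening: 0.0854
clock: 3.45
ee_pos: [0.4833, 0.2982, 0.2227]
tcp_rot: [-0.0, 0.622, 0.783, -0.001]
ft_force: [-0.6, -0.2, -0.0]
opening: 0.0856
t 3.45 p [0.4833 0.2982 0.2227] F [-0.6 -0.2 -0. ] Tq [0.02 0.04 0.03] open 0.0856 xdir [-0.225  0.974 -0.001] z [-0.001 -0.001 -1.   ] q [ 0.55  0.34 -0.03  1.21 -0.    0.33]
rotvec [ 0.001  -0.001  -0.0014] shares [ 0.01 -0.01 -0.01]
[0.40821346 0.28137662 0.37369991]
[257.15889807 167.24111092] [255.86795085 240.47121586]
```

View pics/w1.png

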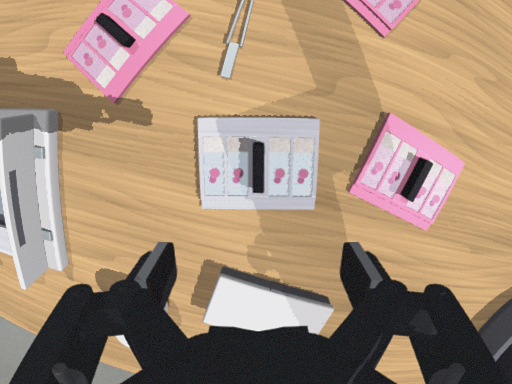

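The wrist view shows the aluminium carrier at (258,163), with its wide tail strip at the top of the image (robot side). The pink ones are at (125,40), (407,170) and (385,5). I'll refine the pose from its corners.

Run:
```python
from h import *
import pickle
f=pickle.load(open("w1.pkl","rb"));crop(f,190,105,330,220,5.5,"pics/w1c.png")
b=f["color"][:,:,2].astype(int)
hsv=cv2.cvtColor(f["color"],cv2.COLOR_RGB2HSV)
m=((hsv[:,:,1]<55)).astype(np.uint8)*255
roi=np.zeros_like(m);roi[105:220,185:335]=255;m&=roi
m=cv2.morphologyEx(m,cv2.MORPH_CLOSE,np.ones((15,15)));m=cv2.morphologyEx(m,cv2.MORPH_OPEN,np.ones((15,15)))
c=max(cv2.findContours(m,0,1)[0],key=cv2.contourArea);print(cv2.boundingRect(c))
P=np.array([onz(f,*p[0],.01,True)[:2] for p in c]).astype(np.float32);print(cv2.minAreaRect(P))
k=((f["color"].max(2)<60)).astype(np.uint8)*255;k[:, :]&=roi
n,l,sx,ct=cv2.connectedComponentsWithStats(k);i=1+np.argmax(sx[1:,4]);print(sx[i],ct[i])
c=cv2.findContours((l==i).astype(np.uint8),0,1)[0][0]
P=np.array([onz(f,*p[0],.032,True)[:2] for p in c]).astype(np.float32);print("rib",cv2.minAreaRect(P))
```

```text
(198, 117, 122, 93)
((0.4848904013633728, 0.2991029620170593), (0.11964385956525803, 0.15154863893985748), 12.81656551361084)
[253 142  11  51 506] [257.63241107 166.41106719]
rib ((0.4840461015701294, 0.29902365803718567), (0.060558147728443146, 0.011793858371675014), 12.820364952087402)
```

View pics/w1c.png

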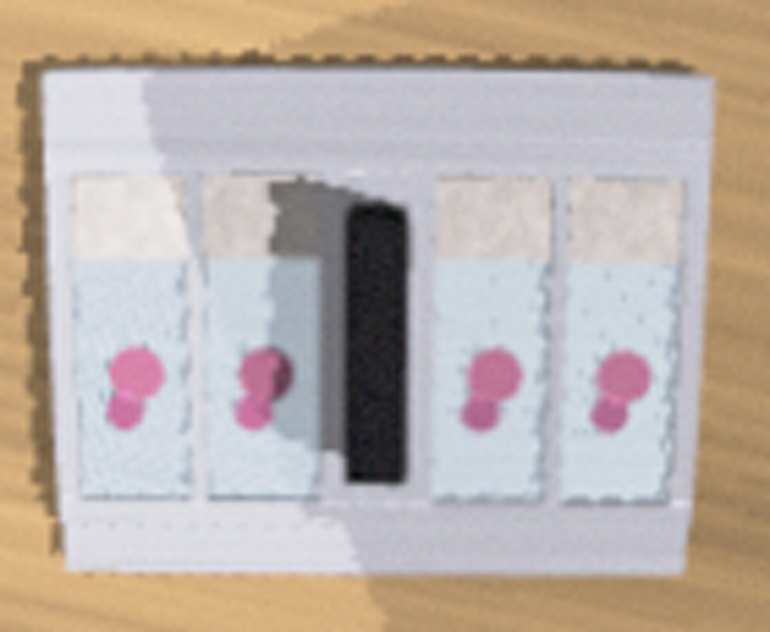

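Run:
```python
import bench
print([n for n in dir(bench) if not n.startswith('__')])
for n in dir(bench):
    if 'tip' in n.lower() or 'reach' in n.lower(): print(n,getattr(bench,n))
```

```text
['PlanningError', 'grab_frame', 'job_done', 'state', 'tip_reach']
tip_reach 0.017
```

```bash
python3 -m crank '[[0,0,-0.02,0.024,0.016,-0.3,1],[0,0,0,0,0,-0.4,1],[0,0,0,0,0,-0.4,1],[0,0,0,0,0,-0.4,1],[0,0,0,0,0,-0.4,1],[0,0,0,0,0,-0.4,1],[0,0,0,0,0,-0.4,1],[0,0,0,0,0,-0.3,1],[0,0,0,0,0,-0.3,1],[0,0,0,0,0,-0.25,0.6],[0,0,0,0,0,-0.2,0.5],[0,0,0,0,0,-0.1,0.4],[0,0,0,0,0,0,0.35],[0,0,0,0,0,0,0.3]]' 40
python3 - <<'E'
from h import *
st()
f=grab_frame("wrist");cv2.imwrite("pics/w2.png",f["color"][:,:,::-1])
s=grab_frame("side");crop(s,150,150,290,310,3.5,"pics/s2.png")
E
```

```text
clock: 4.9
ee_pos: [0.4851, 0.2989, 0.0312]
tcp_rot: [0.0, 0.623, 0.782, 0.0]
ft_force: [-0.1, 0.4, 0.2]
opening: 0.0253
t 4.9 p [0.4851 0.2989 0.0312] F [-0.1  0.4  0.2] Tq [-0.   -0.01  0.05] open 0.0253 xdir [-0.223  0.975  0.   ] z [ 0.001  0.    -1.   ] q [ 0.55  0.48 -0.34  0.75 -0.    0.33]
```

View pics/w2.png

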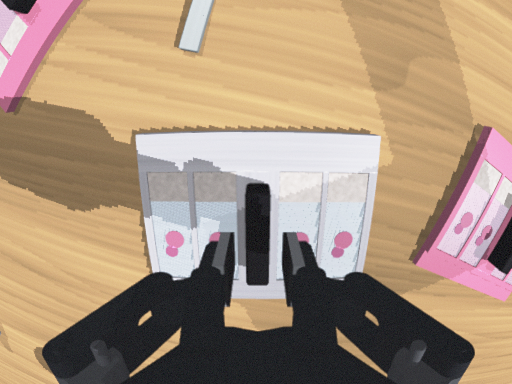

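View pics/s2.png

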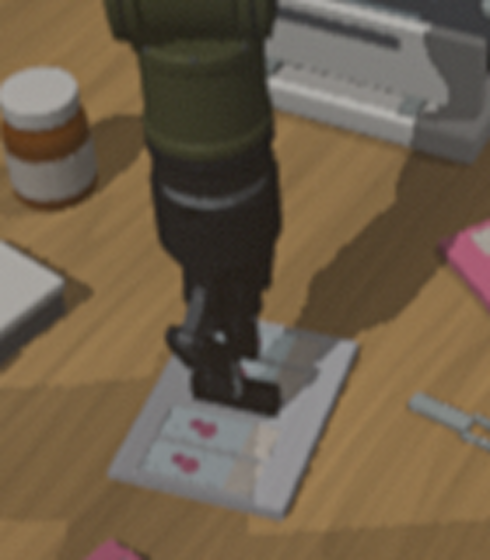

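```bash
python3 -m crank '[[0,0,0,0,0,-0.03,0.3],[0,0,0,0,0,0,0.1],[0,0,0,0,0,0,0.05],[0,0,0,0,0,0,0.05],[0,0,0,0,0,0,0.05],[0,0,0,0,0,0.1,0.05],[0,0,0,0,0,0.2,0.05],[0,0,0,0,0,0.2,0.05]]' 70
python3 - <<'E'
from h import *
st()
f=grab_frame("wrist");cv2.imwrite("pics/w3.png",f["color"][:,:,::-1])
E
```

```text
clock: 5.8
ee_pos: [0.4848, 0.2988, 0.0552]
tcp_rot: [0.0, 0.623, 0.782, 0.0]
ft_force: [-0.0, 0.3, -0.5]
opening: 0.0046
t 5.8 p [0.4848 0.2988 0.0552] F [-0.   0.3 -0.5] Tq [ 0.    0.04 -0.08] open 0.0046 xdir [-0.223  0.975  0.   ] z [ 0.  0. -1.] q [ 0.55  0.45 -0.31  0.81  0.    0.33]
```

View pics/w3.png

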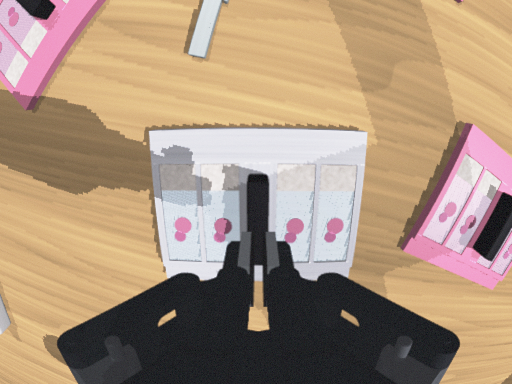

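```bash
python3 -m crank '[[0,0,0,0,0,0,0.3],[0,0,0,0,0,0,0.3],[0,0,0,0,0,-0.2,0.3],[0,0,0,0,0,-0.2,0.3],[0,0,0,0,0,-0.1,0.3],[0,0,0,0,0,0,0.3]]' 70
python3 - <<'E'
from h import *
st()
f=grab_frame("wrist");cv2.imwrite("pics/w4a.png",f["color"][:,:,::-1])
s=grab_frame("side");crop(s,180,220,260,310,7,"pics/s4.png")
E
python3 -m crank '[[0,0,0,0,0,0,0.2],[0,0,0,0,0,0,0.15],[0,0,0,0,0,0,0.13]]' 70
python3 - <<'E'
from h import *
st()
f=grab_frame("wrist");crop(f,130,120,390,320,3,"pics/w4.png")
E
```

```text
clock: 6.45
ee_pos: [0.4834, 0.298, 0.0275]
tcp_rot: [-0.001, 0.623, 0.782, -0.002]
ft_force: [-0.5, -0.5, -0.4]
opening: 0.0253
t 6.45 p [0.4834 0.298  0.0275] F [-0.5 -0.5 -0.4] Tq [-0.01  0.05  0.02] open 0.0253 xdir [-0.223  0.975 -0.001] z [-0.003 -0.002 -1.   ] q [ 0.55  0.48 -0.34  0.75 -0.    0.33]
clock: 6.85
ee_pos: [0.485, 0.2989, 0.0296]
tcp_rot: [0.0, 0.623, 0.782, 0.0]
ft_force: [0.4, 0.3, -0.5]
opening: 0.0113
t 6.85 p [0.485  0.2989 0.0296] F [ 0.4  0.3 -0.5] Tq [ 0.01  0.02 -0.02] open 0.0113 xdir [-0.223  0.975  0.   ] z [ 0.001  0.    -1.   ] q [ 0.55  0.48 -0.34  0.75 -0.    0.33]
```

View pics/s4.png

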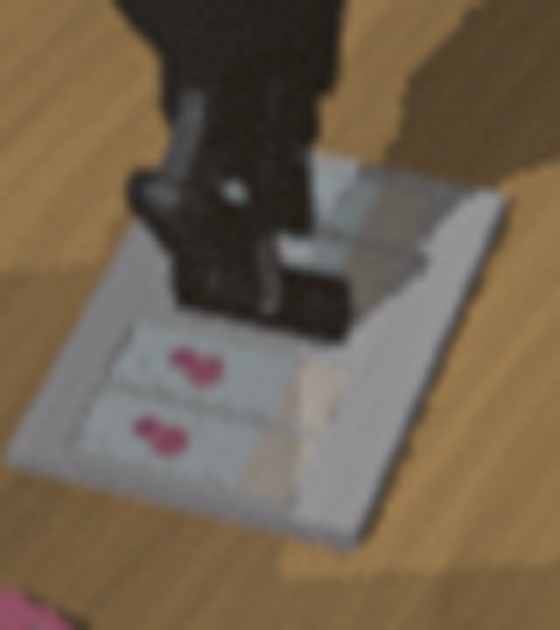

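View pics/w4.png

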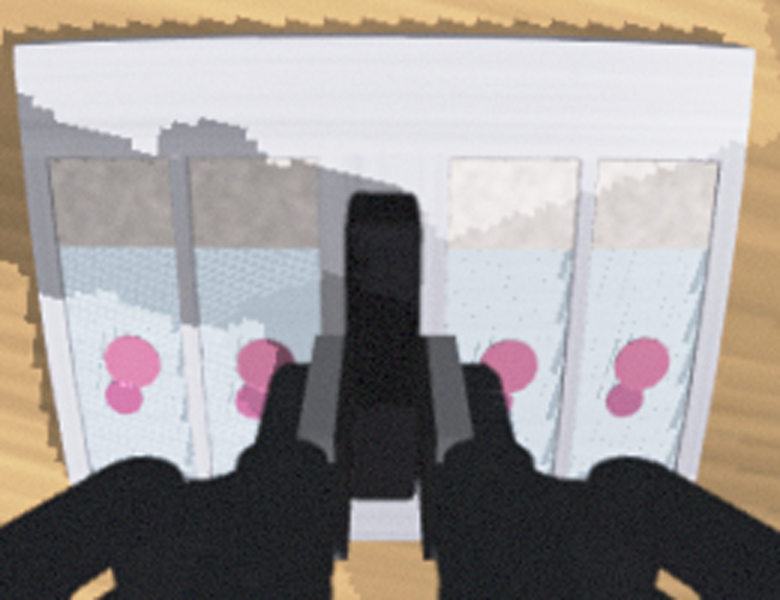

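```bash
python3 -m crank '[[0,0,0,0,0,0,0.0],[0,0,0,0,0,0,0],[0,0,0,0,0,0,0],[0,0,0,0,0,0,0]]' 90
python3 -m crank '[[0,0,0,0,0,0.06,0.0],[0,0,0,0,0,0.1,0],[0,0,0,0,0,0,0]]' 90
python3 - <<'E'
from h import *
st()
f=grab_frame("wrist");crop(f,130,120,390,320,3,"pics/w5.png")
s=grab_frame("side");crop(s,180,220,260,310,7,"pics/s5.png")
E
```

```text
clock: 7.3
ee_pos: [0.4847, 0.2988, 0.0293]
tcp_rot: [-0.0, 0.623, 0.782, -0.0]
ft_force: [-0.3, -0.3, 0.6]
opening: -0.0001
clock: 7.6
ee_pos: [0.4854, 0.2992, 0.0382]
tcp_rot: [0.0, 0.623, 0.782, 0.001]
ft_force: [-0.4, -0.3, 0.5]
opening: 0.0001
t 7.6 p [0.4854 0.2992 0.0382] F [-0.4 -0.3  0.5] Tq [ 0.01 -0.01 -0.03] open 0.0001 xdir [-0.223  0.975  0.   ] z [ 0.001  0.001 -1.   ] q [ 0.55  0.47 -0.33  0.77 -0.    0.33]
```

View pics/w5.png

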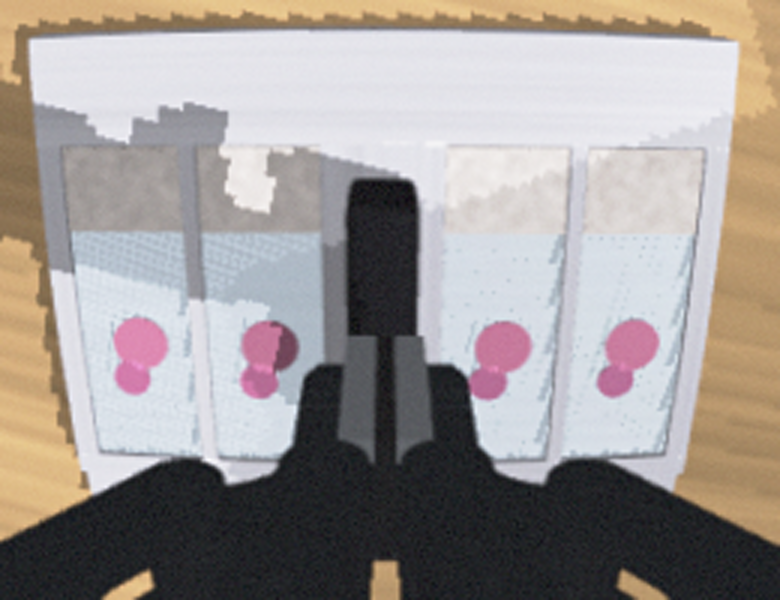

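View pics/s5.png

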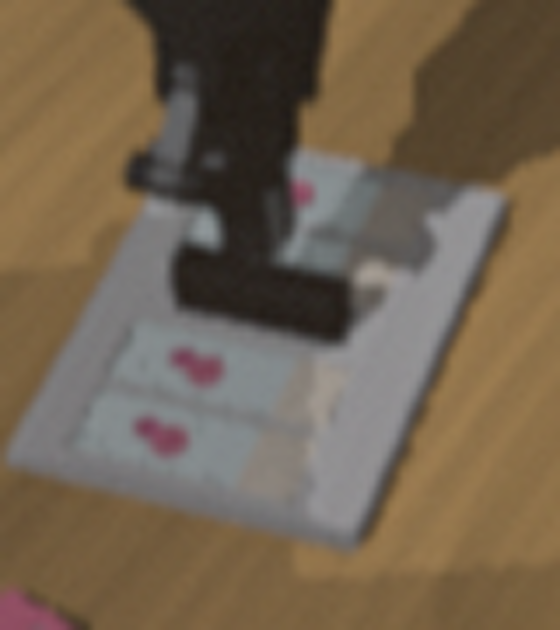

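Run:
```python
from h import *
s,M=st();f=grab_frame("wrist");p=s["ee_pos"]
for d in [-.04,-.02,0,.01,.017,.025]:
    for xo in (0,): print(d,[proj(f,p+M[:,2]*d+M[:,1]*y,True).round(1) for y in(-.011,0,.011)])
o=grab_frame("side")
print(proj(o,p),proj(o,p+M[:,2]*.017), proj(o,p-M[:,2]*.03))
print(onz(f,258,180,.032,True))
```

```text
t 7.7 p [0.485  0.2989 0.0377] F [ 0.2 -1.   0.5] Tq [ 0.02 -0.   -0.02] open 0.0001 xdir [-0.223  0.975  0.   ] z [ 0.001  0.    -1.   ] q [ 0.55  0.47 -0.33  0.76 -0.    0.33]
-0.04 [array([256.6, 260.3]), array([256.6, 281.1]), array([256.7, 300.1])]
-0.02 [array([256.7, 239.5]), array([256.8, 258.8]), array([256.8, 276.6])]
0 [array([256.8, 223.3]), array([256.9, 240.9]), array([256.9, 257.6])]
0.01 [array([256.9, 216.4]), array([256.9, 233.4]), array([256.9, 249.4])]
0.017 [array([256.9, 212. ]), array([256.9, 228.5]), array([256.9, 244.2])]
0.025 [array([257. , 207.4]), array([257. , 223.3]), array([257. , 238.6])]
[216.58988337 256.8270231 ] [217.10815797 261.75947038] [215.64710113 247.85451368]
[0.45154814 0.29193156 0.032     ]
```

```bash
python3 - <<'E'
from h import *
o=grab_frame("side");xd=np.array([-.223,.975,0])
for d in [-.01,-.005,0,.005,.01,.017]: print(d,[proj(o,np.array([.485,.2989,.0295-d])+xd*.0127+np.array([.975,.223,0])*y).round(1) for y in(-.011,0,.011)])
E
python3 -m crank '[[0,0,0,0,0,0,0.4],[0,0,0,0,0,0,0.4],[0,0,0,0,0,0,0.4],[0,0,0,0,0,0,0.4]]'
python3 - <<'E'
from h import *
st()
s=grab_frame("side");crop(s,190,210,250,280,8.5,"pics/s6.png")
E
```

```text
-0.01 [array([219. , 261.4]), array([214.5, 260.3]), array([210. , 259.3])]
-0.005 [array([219.2, 262.8]), array([214.7, 261.8]), array([210.2, 260.7])]
0 [array([219.3, 264.3]), array([214.8, 263.2]), array([210.4, 262.2])]
0.005 [array([219.5, 265.7]), array([215. , 264.7]), array([210.5, 263.6])]
0.01 [array([219.6, 267.2]), array([215.2, 266.1]), array([210.7, 265.1])]
0.017 [array([219.8, 269.2]), array([215.4, 268.1]), array([211. , 267.1])]
clock: 8.25
ee_pos: [0.4847, 0.2988, 0.0373]
tcp_rot: [-0.0, 0.623, 0.782, -0.0]
ft_force: [-0.7, 0.4, 0.1]
opening: 0.0345
t 8.25 p [0.4847 0.2988 0.0373] F [-0.7  0.4  0.1] Tq [ 0.03 -0.02  0.02] open 0.0345 xdir [-0.223  0.975 -0.   ] z [-0. -0. -1.] q [ 0.55  0.47 -0.33  0.76  0.    0.33]
```

View pics/s6.png

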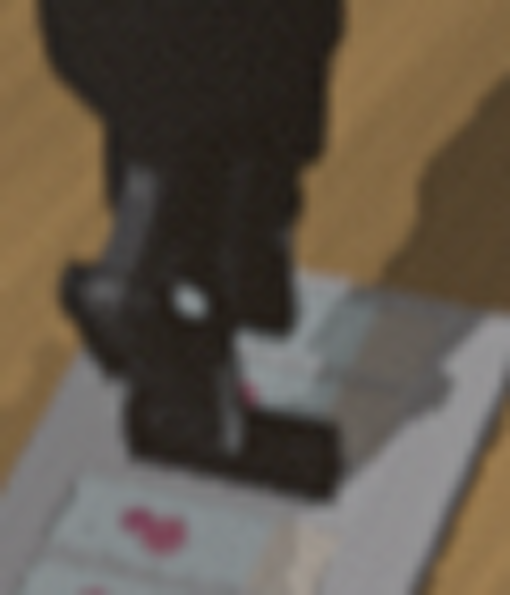

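```bash
python3 -m crank '[[0,0,0,0,0,-0.1,0.3],[0,0,0,0,0,-0.1,0.3],[0,0,0,0,0,-0.04,0.3],[0,0,0,0,0,0,0.3]]'
python3 -m crank '[[0,0,0,0,0,-0.04,0.3],[0,0,0,0,0,0,0.3]]'
python3 -m crank '[[0,0,0,0,0,-0.04,0.3],[0,0,0,0,0,0,0.3]]'
python3 - <<'E'
from h import *
st()
f=grab_frame("wrist");crop(f,130,120,390,320,3,"pics/w7.png")
s=grab_frame("side");crop(s,190,210,250,280,8.5,"pics/s7.png")
E
```

```text
clock: 8.7
ee_pos: [0.4842, 0.2984, 0.0246]
tcp_rot: [-0.0, 0.623, 0.782, -0.001]
ft_force: [0.2, -0.3, 0.2]
opening: 0.0261
clock: 8.9
ee_pos: [0.4847, 0.2987, 0.0231]
tcp_rot: [-0.0, 0.623, 0.782, -0.0]
ft_force: [-1.2, -0.3, -0.3]
opening: 0.0257
clock: 9.1
ee_pos: [0.4847, 0.2987, 0.0212]
tcp_rot: [-0.0, 0.623, 0.782, -0.0]
ft_force: [0.6, 0.4, 0.5]
opening: 0.0257
t 9.1 p [0.4847 0.2987 0.0212] F [0.6 0.4 0.5] Tq [0.01 0.01 0.01] open 0.0257 xdir [-0.223  0.975 -0.   ] z [-0. -0. -1.] q [ 0.55  0.49 -0.35  0.73 -0.    0.33]
```

View pics/w7.png

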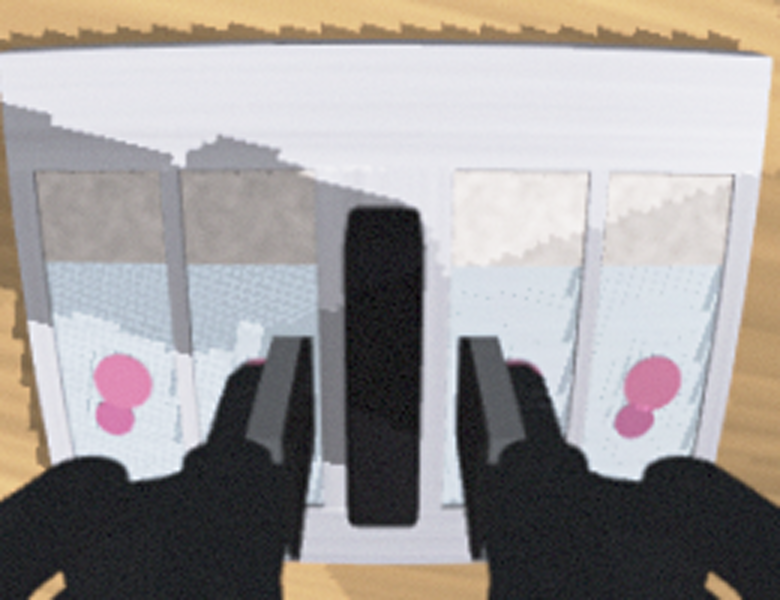

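View pics/s7.png

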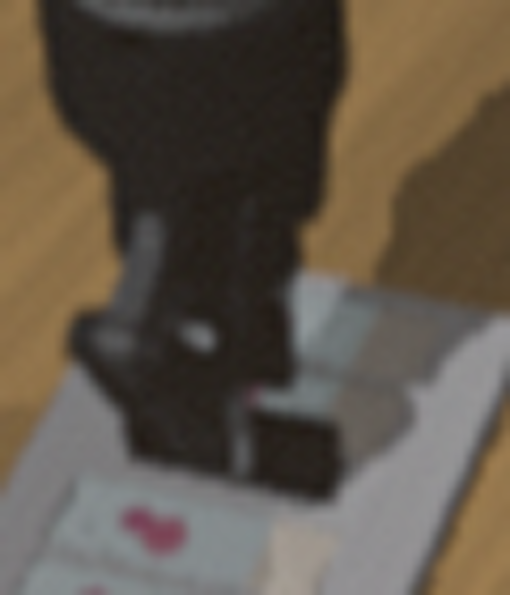

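```bash
python3 -m crank '[[0,0,0,0,0,-0.05,0.3],[0,0,0,0,0,0,0.3]]'
python3 -m crank '[[0,0,0,0,0,-0.05,0.3],[0,0,0,0,0,0,0.3]]'
python3 -m crank '[[0,0,0,0,0,-0.03,0.3],[0,0,0,0,0,0,0.3]]'
python3 - <<'E'
from h import *
st()
f=grab_frame("wrist");crop(f,130,120,390,320,3,"pics/w8.png")
s=grab_frame("side");crop(s,190,210,250,280,8.5,"pics/s8.png")
E
```

```text
clock: 9.4
ee_pos: [0.4846, 0.2987, 0.0185]
tcp_rot: [-0.0, 0.623, 0.782, -0.0]
ft_force: [0.8, 0.1, -1.2]
opening: 0.0251
clock: 9.6
ee_pos: [0.4845, 0.2986, 0.016]
tcp_rot: [-0.0, 0.623, 0.782, -0.0]
ft_force: [-0.6, -0.3, 0.0]
opening: 0.0254
clock: 9.8
ee_pos: [0.4846, 0.2987, 0.0146]
tcp_rot: [-0.0, 0.623, 0.782, -0.0]
ft_force: [-0.2, 0.5, 0.0]
opening: 0.0258
t 9.8 p [0.4846 0.2987 0.0146] F [-0.2  0.5  0. ] Tq [-0.01  0.04 -0.01] open 0.0258 xdir [-0.223  0.975 -0.   ] z [-0. -0. -1.] q [ 0.55  0.5  -0.36  0.71  0.    0.33]
```

View pics/s8.png

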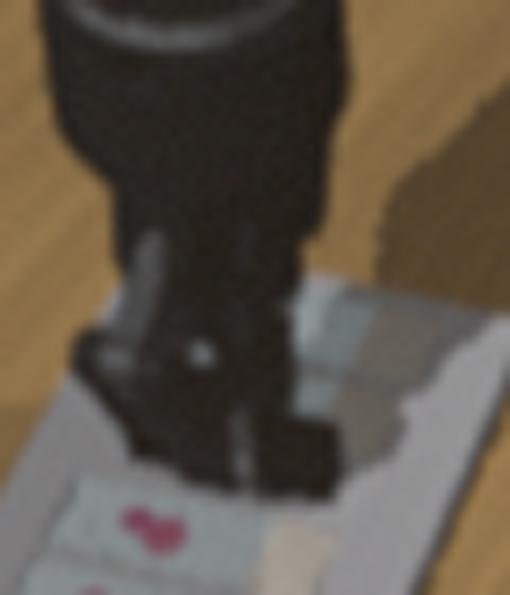

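```bash
python3 -m crank '[[0,0,0,0,0,0,0.2],[0,0,0,0,0,0,0.1],[0,0,0,0,0,0,0],[0,0,0,0,0,0,0],[0,0,0,0,0,0,0]]' 80
python3 - <<'E'
from h import *
st()
f=grab_frame("wrist");crop(f,130,120,390,320,3,"pics/w9.png")
E
```

```text
clock: 10.4
ee_pos: [0.4849, 0.2987, 0.0152]
tcp_rot: [0.0, 0.623, 0.782, 0.0]
ft_force: [-1.9, -1.3, 5.4]
opening: 0.0113
t 10.4 p [0.4849 0.2987 0.0152] F [-1.9 -1.3  5.4] Tq [-0.25  0.16 -0.02] open 0.0113 xdir [-0.223  0.975 -0.   ] z [ 0.  0. -1.] q [ 0.55  0.5  -0.36  0.71 -0.    0.33]
```

View pics/w9.png

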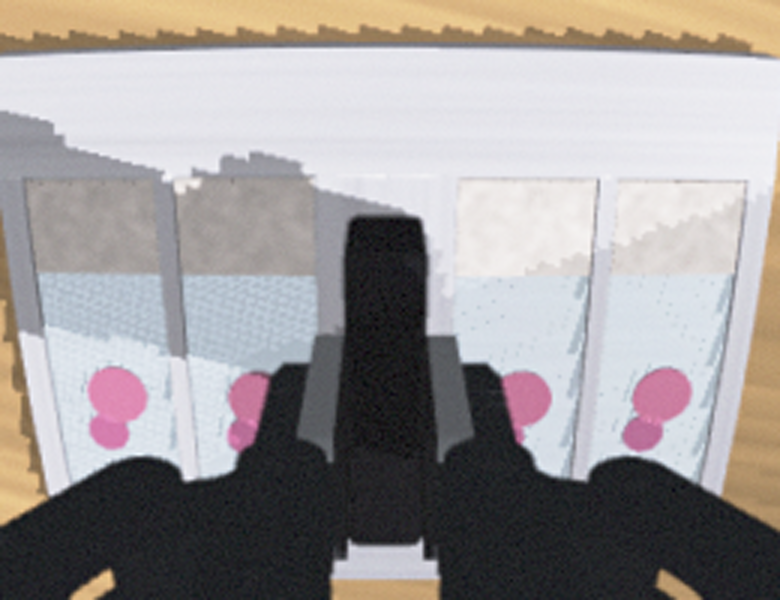

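```bash
python3 -m crank '[[0,0,0,0,0,0.05,0],[0,0,0,0,0,0.15,0],[0,0,0,0,0,0.2,0],[0,0,0,0,0,0.2,0],[0,0,0,0,0,0.1,0],[0,0,0,0,0,0,0]]' 80
python3 - <<'E'
from h import *
st()
f=grab_frame("wrist");crop(f,130,120,390,320,3,"pics/w10.png")
s=grab_frame("side");crop(s,150,180,290,310,4.5,"pics/s10.png")
E
```

```text
clock: 11.05
ee_pos: [0.4857, 0.2994, 0.0512]
tcp_rot: [0.0, 0.623, 0.782, 0.001]
ft_force: [0.1, 0.3, -4.0]
opening: 0.0109
t 11.05 p [0.4857 0.2994 0.0512] F [ 0.1  0.3 -4. ] Tq [ 0.01 -0.03 -0.03] open 0.0109 xdir [-0.223  0.975  0.001] z [ 0.002  0.001 -1.   ] q [ 0.55  0.46 -0.32  0.79  0.    0.33]
```

View pics/s10.png

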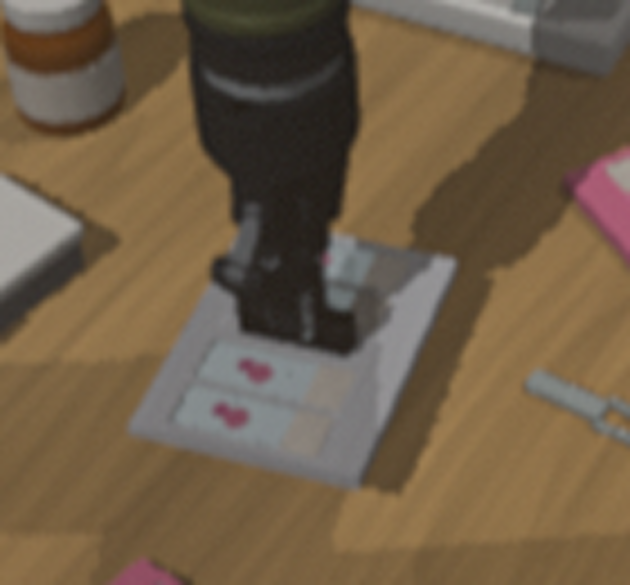

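View pics/w10.png

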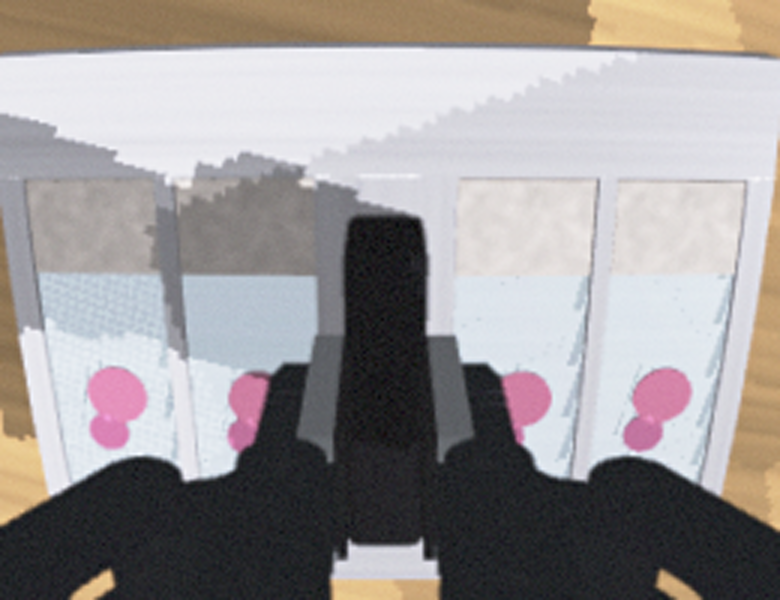

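```bash
python3 -m crank '[[0,0,0,0,0,0.2,0],[0,0,0,0,0,0.4,0],[0,0,0,0,0,0.5,0],[0,0,0,0,0,0.5,0],[0,0,0,0,0,0.5,0],[0,0,0,0,0,0.5,0],[0,0,0,0,0,0.3,0],[0,0,0,0,0,0.1,0]]' 80
python3 -m crank '[[0,0,0,0.03,-0.1,0,0],[0,0,-0.07,0.06,-0.25,0,0],[0,0,-0.07,0.09,-0.4,0,0],[0,0,-0.07,0.1,-0.5,0,0],[0,0,-0.07,0.1,-0.5,0,0],[0,0,-0.07,0.1,-0.5,0,0],[0,0,-0.07,0.1,-0.5,0,0],[0,0,-0.07,0.1,-0.5,0,0],[0,0,-0.07,0.1,-0.5,0,0],[0,0,-0.07,0.1,-0.5,0,0],[0,0,-0.07,0.1,-0.5,0,0],[0,0,-0.07,0.1,-0.5,0,0],[0,0,-0.07,0.1,-0.5,0,0],[0,0,-0.07,0.1,-0.5,0,0],[0,0,-0.07,0.1,-0.5,0,0],[0,0,-0.07,0.1,-0.5,0,0],[0,0,-0.07,0.1,-0.5,0,0],[0,0,-0.08,0.1,-0.4,0,0],[0,0,0,0.08,-0.2,0,0],[0,0,0,0.04,-0.05,0,0]]'
python3 - <<'E'
from h import *
st()
f=grab_frame("wrist");cv2.imwrite("pics/w11.png",f["color"][:,:,::-1])
import pickle;pickle.dump(f,open("w11.pkl","wb"))
E
```

```text
clock: 11.95
ee_pos: [0.4856, 0.2993, 0.2022]
tcp_rot: [0.001, 0.623, 0.782, 0.002]
ft_force: [0.3, -0.7, -2.7]
opening: 0.0111
clock: 13.95
ee_pos: [0.574, -0.1226, 0.1986]
tcp_rot: [-0.001, 0.679, 0.734, -0.001]
ft_force: [-0.4, -0.1, -3.1]
opening: 0.0111
t 13.95 p [ 0.574  -0.1226  0.1986] F [-0.4 -0.1 -3.1] Tq [ 0.02 -0.02  0.01] open 0.0111 xdir [-0.079  0.997  0.001] z [-0.002  0.    -1.   ] q [-0.21  0.38 -0.03  1.17 -0.   -0.29]
```

View pics/w11.png

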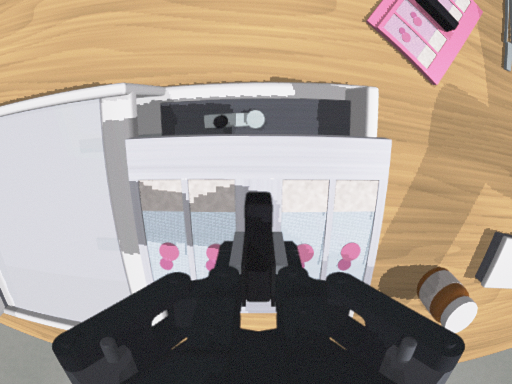

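Run:
```python
from h import *
import pickle
f=pickle.load(open("w11.pkl","rb"));crop(f,120,75,400,150,2.8,"pics/w11c.png")
for n,u,v,z in [("boss",256,119,.065),("post",220,122,.083),("deckL",162,100,.0565),("deckR",350,100,.0565),("deckLb",162,136,.0565),("deckRb",350,136,.0565)]: print(n,onz(f,u,v,z,True).round(4))
```

```text
boss [ 0.5146 -0.1285  0.065 ]
post [ 0.5184 -0.1605  0.083 ]
deckL [ 0.5007 -0.2244  0.0565]
deckR [ 0.4861 -0.0364  0.0565]
deckLb [ 0.5376 -0.2231  0.0565]
deckRb [ 0.5226 -0.0319  0.0565]
```

View pics/w11c.png

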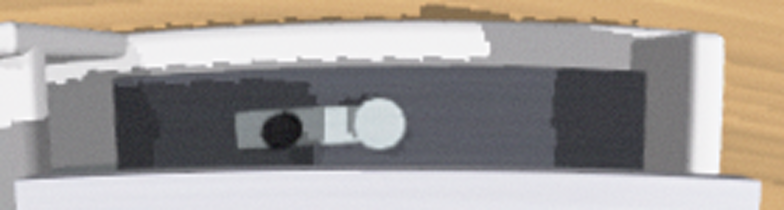

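```bash
python3 -m crank '[[-0.022,0.29,0,0.05,0,0,0],[-0.022,0.29,0,0.06,0,0,0],[-0.022,0.29,0,0.06,0,0,0],[-0.022,0.29,0,0.06,0,0,0],[0,0,0,0.05,0,-0.1,0],[0,0,0,0,0,-0.3,0],[0,0,0,0,0,-0.4,0],[0,0,0,0,0,-0.4,0],[0,0,0,0,0,-0.4,0],[0,0,0,0,0,-0.3,0],[0,0,0,0,0,-0.1,0],[0,0,0,0,0,0,0]]' 80
python3 - <<'E'
from h import *
P=[];
for i in range(3): s,M=st()
a=.075;turn_to([-np.sin(a),np.cos(a),0],[-np.sin(.1396)*np.cos(a),-np.sin(.1396)*np.sin(a),-np.cos(.1396)])
f=grab_frame("wrist");cv2.imwrite("pics/w12.png",f["color"][:,:,::-1])
s=grab_frame("side");crop(s,200,80,330,190,6,"pics/s12.png")
f=grab_frame("top");crop(f,290,80,400,210,4.5,"pics/t12.png");st()
E
```

```text
clock: 15.2
ee_pos: [0.5877, -0.1206, 0.099]
tcp_rot: [-0.048, 0.676, 0.733, -0.051]
ft_force: [-0.3, -0.0, -4.2]
opening: 0.0115
t 15.2 p [ 0.5877 -0.1206  0.099 ] F [-0.3 -0.  -4.2] Tq [-0.06 -0.2   0.02] open 0.0115 xdir [-0.081  0.997  0.001] z [-0.14 -0.01 -0.99] q [-0.18  0.56  0.    1.15 -0.04 -0.26]
t 15.2 p [ 0.5877 -0.1206  0.099 ] F [-0.3 -0.  -4.2] Tq [-0.06 -0.2   0.02] open 0.0115 xdir [-0.081  0.997  0.001] z [-0.14 -0.01 -0.99] q [-0.18  0.56  0.    1.15 -0.04 -0.26]
t 15.2 p [ 0.5877 -0.1206  0.099 ] F [-0.3 -0.  -4.2] Tq [-0.06 -0.2   0.02] open 0.0115 xdir [-0.081  0.997  0.001] z [-0.14 -0.01 -0.99] q [-0.18  0.56  0.    1.15 -0.04 -0.26]
rotvec [-0.0013 -0.0017 -0.0063] shares [-0.01 -0.01 -0.05]
t 15.35 p [ 0.5894 -0.1212  0.1008] F [ 1.  -0.2 -2.8] Tq [ 0.02 -0.31 -0.03] open 0.0112 xdir [-0.081  0.997  0.   ] z [-0.137 -0.011 -0.991] q [-0.18  0.56  0.    1.15 -0.04 -0.26]
```

View pics/w12.png

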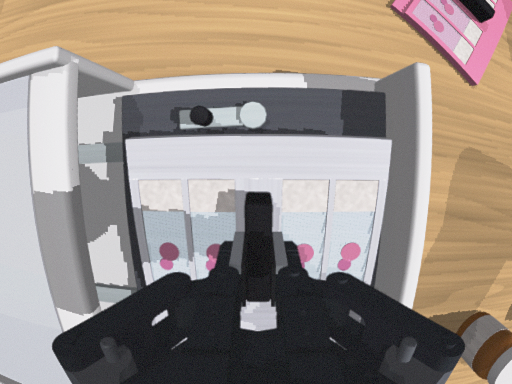

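View pics/s12.png

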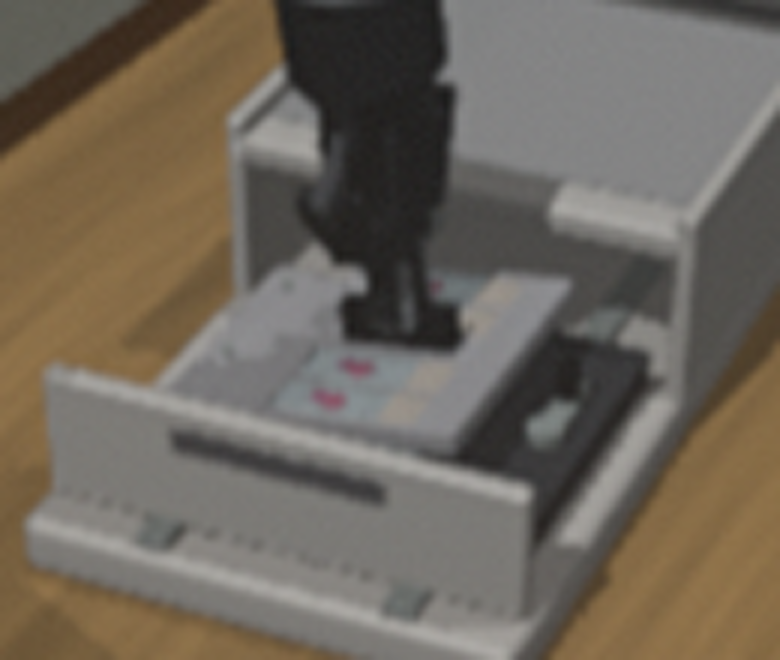

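View pics/t12.png

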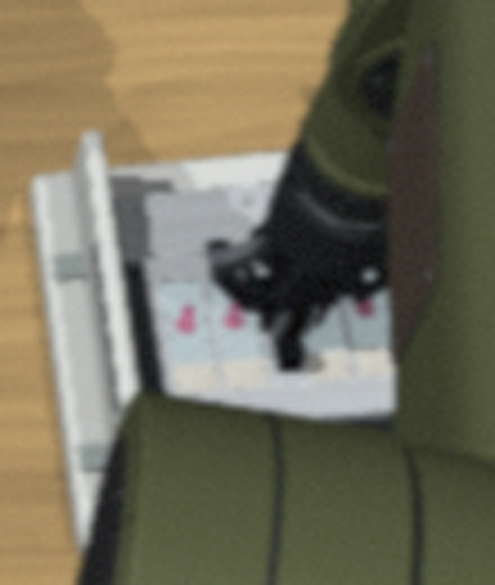

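Run:
```python
from h import *
fs=[grab_frame("wrist") for _ in range(3)]
import pickle;pickle.dump(fs,open("w13.pkl","wb"))
crop(fs[0],110,75,440,160,2.4,"pics/w13.png")
a=.075;x=np.array([np.cos(a),np.sin(a)]);y=np.array([-np.sin(a),np.cos(a)])
for f in fs:
  for n,u,v,z in [("boss",253,115,.065),("post",201,116,.083),("deckL",122,93,.0565),("deckR",384,93,.0565),("tailL",127,140,.099),("tailR",391,140,.099)]:
    p=onz(f,u,v,z,True)[:2]-[.606,-.1215]; print(n,"x'",round(p@x*1000,1),"y'",round(p@y*1000,1),end=" | ")
  print()
st()
```

```text
boss x' -89.8 y' -1.6 | post x' -87.9 y' -32.6 | deckL x' -110.4 y' -98.5 | deckR x' -110.9 y' 93.3 | tailL x' -74.5 y' -74.1 | tailR x' -75.6 y' 78.9 | 
boss x' -89.6 y' -1.7 | post x' -87.8 y' -32.7 | deckL x' -110.2 y' -98.6 | deckR x' -110.7 y' 93.2 | tailL x' -74.4 y' -74.2 | tailR x' -75.5 y' 78.8 | 
boss x' -89.6 y' -1.7 | post x' -87.8 y' -32.7 | deckL x' -110.3 y' -98.6 | deckR x' -110.7 y' 93.1 | tailL x' -74.4 y' -74.2 | tailR x' -75.5 y' 78.8 | 
t 15.5 p [ 0.5894 -0.1213  0.1007] F [-0.   0.3 -2.8] Tq [ 0.02 -0.22 -0.02] open 0.0112 xdir [-0.081  0.997  0.   ] z [-0.137 -0.011 -0.991] q [-0.18  0.56  0.    1.15 -0.04 -0.26]
```

View pics/w13.png

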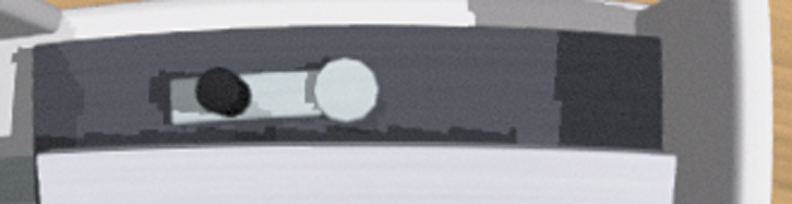

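```bash
python3 -m crank '[[0,0,-0.04,0,-0.076,0,0],[0,0,0,0.04,0,-0.06,0],[0,0,0,0.04,0,-0.12,0],[0,0,0,0.03,0,-0.12,0],[0,0,0,0,0,-0.12,0],[0,0,0,0,0,-0.09,0],[0,0,0,0,0,0,0],[0,0,0,0,0,0,0]]'
python3 - <<'E'
from h import *
fs=[grab_frame("wrist") for _ in range(2)]
f=fs[1];crop(f,90,55,450,165,2.2,"pics/w14.png");cv2.imwrite("pics/w14f.png",f["color"][:,:,::-1])
s=grab_frame("side");crop(s,200,80,330,190,6,"pics/s14.png")
import pickle;pickle.dump(f,open("w14.pkl","wb"));st()
E
```

```text
clock: 16.3
ee_pos: [0.594, -0.125, 0.0741]
tcp_rot: [-0.048, 0.678, 0.732, -0.051]
ft_force: [-0.1, -0.6, -3.0]
opening: 0.0113
t 16.45 p [ 0.5945 -0.1251  0.0746] F [-0.2  1.  -3.8] Tq [-0.   -0.25 -0.05] open 0.0111 xdir [-0.076  0.997  0.001] z [-0.138 -0.01  -0.99 ] q [-0.19  0.59 -0.01  1.1  -0.04 -0.26]
```

View pics/w14.png

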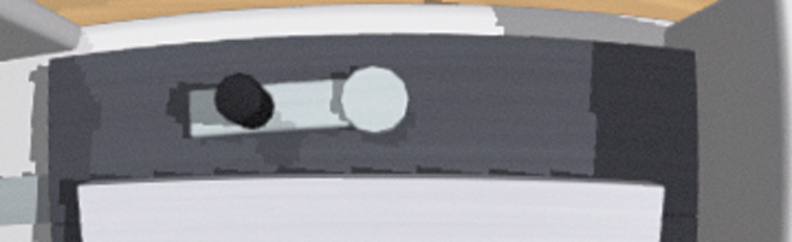

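View pics/s14.png

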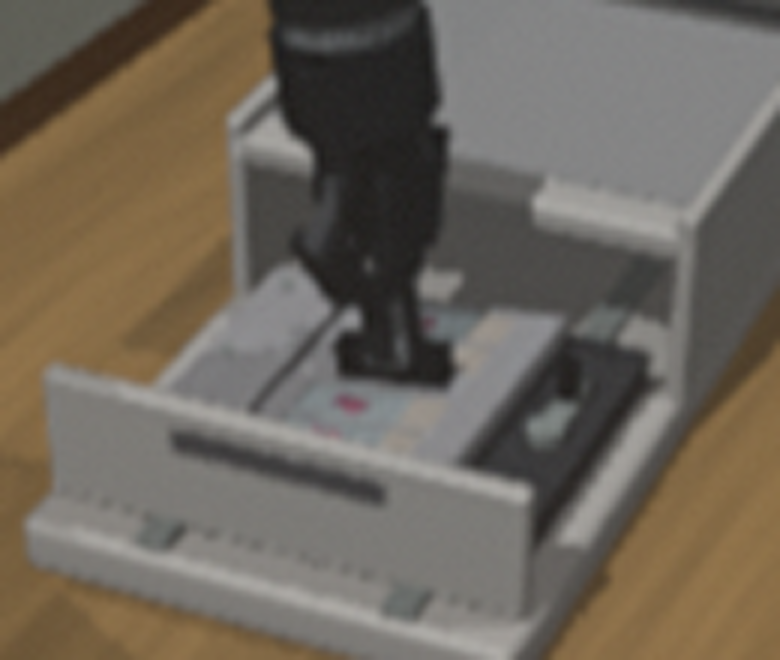

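```bash
python3 -m crank '[[0,0,0,0,0,-0.06,0],[0,0,0,0,0,-0.04,0],[0,0,0,0,0,0,0]]'
python3 -m crank '[[0,0,0,0,0,-0.02,0],[0,0,0,0,0,0,0]]'
python3 -m crank '[[0,0,0,0,0,-0.02,0],[0,0,0,0,0,0,0]]'
```

```text
clock: 16.75
ee_pos: [0.5939, -0.125, 0.0689]
tcp_rot: [-0.048, 0.678, 0.732, -0.051]
ft_force: [-0.5, 0.4, -3.0]
opening: 0.0114
clock: 16.95
ee_pos: [0.5942, -0.125, 0.0682]
tcp_rot: [-0.048, 0.678, 0.732, -0.051]
ft_force: [0.2, -0.5, -3.9]
opening: 0.0113
clock: 17.15
ee_pos: [0.5943, -0.1251, 0.0674]
tcp_rot: [-0.048, 0.678, 0.732, -0.051]
ft_force: [-1.2, -0.1, -2.1]
opening: 0.0113
```

```bash
python3 -m crank '[[0,0,0,0,0,-0.015,0],[0,0,0,0,0,0,0]]'
python3 -c "
from h import *
st()"
```

```text
clock: 17.35
ee_pos: [0.5941, -0.1251, 0.0669]
tcp_rot: [-0.048, 0.678, 0.732, -0.051]
ft_force: [-1.5, -0.0, -0.2]
opening: 0.0111
t 17.35 p [ 0.5941 -0.1251  0.0669] F [-1.5 -0.  -0.2] Tq [ 0.02  0.02 -0.01] open 0.0111 xdir [-0.076  0.997  0.001] z [-0.139 -0.01  -0.99 ] q [-0.19  0.6  -0.03  1.08 -0.04 -0.26]
```

```bash
python3 -m crank '[[0,0,0,0.02,0.002,0.006,0],[0,0,0,0.04,0.003,0,0],[0,0,0,0.05,0.004,0,0],[0,0,0,0.05,0.004,0,0],[0,0,0,0.04,0.003,0,0],[0,0,0,0,0,0,0]]'
python3 -m crank '[[0,0,0,0.03,0.002,0,0],[0,0,0,0.02,0.002,0,0],[0,0,0,0,0,0,0]]'
python3 - <<'E'
from h import *
st();s=grab_frame("side");crop(s,200,80,330,190,6,"pics/s15.png")
E
```

```text
clock: 17.95
ee_pos: [0.6048, -0.1242, 0.0669]
tcp_rot: [-0.047, 0.678, 0.732, -0.051]
ft_force: [-2.0, -0.2, 0.2]
opening: 0.0115
clock: 18.25
ee_pos: [0.6068, -0.124, 0.0668]
tcp_rot: [-0.048, 0.678, 0.732, -0.051]
ft_force: [-1.6, -0.2, -0.4]
opening: 0.0112
t 18.25 p [ 0.6068 -0.124   0.0668] F [-1.6 -0.2 -0.4] Tq [ 0.02  0.15 -0.01] open 0.0112 xdir [-0.076  0.997  0.001] z [-0.139 -0.01  -0.99 ] q [-0.18  0.62  0.01  1.1  -0.03 -0.26]
```

View pics/s15.png

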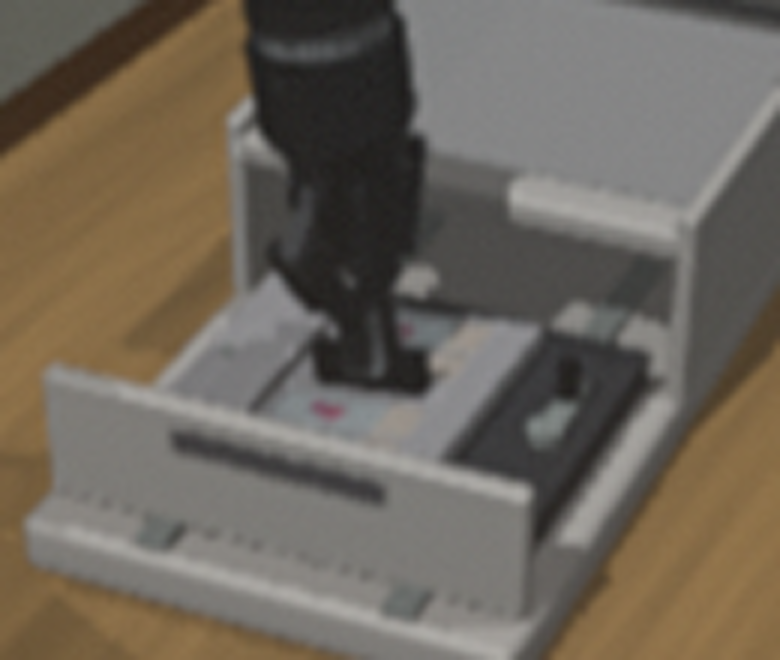

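```bash
python3 -m crank '[[0,0,0,0.03,0.002,0,0],[0,0,0,0,0,0,0]]'
python3 -m crank '[[0,0,0,0.02,0.002,0,0],[0,0,0,0,0,0,0]]'
python3 -m crank '[[0,0,0,0.02,0.002,0,0],[0,0,0,0,0,0,0]]'
```

```text
clock: 18.5
ee_pos: [0.6079, -0.124, 0.0669]
tcp_rot: [-0.048, 0.678, 0.732, -0.051]
ft_force: [-4.1, -1.3, 1.7]
opening: 0.0116
clock: 18.7
ee_pos: [0.608, -0.1241, 0.0669]
tcp_rot: [-0.048, 0.678, 0.732, -0.052]
ft_force: [-5.0, -0.3, 2.5]
opening: 0.0111
clock: 18.9
ee_pos: [0.6082, -0.1242, 0.0669]
tcp_rot: [-0.049, 0.678, 0.732, -0.053]
ft_force: [-7.1, -1.5, 3.5]
opening: 0.011
```

```bash
python3 -m crank '[[0,0,0,-0.03,-0.002,0.004,0],[0.0175,-0.232,0,-0.01,0,-0.033,0],[0.0175,-0.232,0,-0.012,0,-0.033,0],[0.0175,-0.232,0,-0.012,-0.001,-0.033,0],[0,0,0,0,0,0,0]]'
python3 -m crank '[[0.0175,-0.232,0,-0.012,-0.001,-0.033,0],[0,0,0,0,0,0,0]]'
python3 - <<'E'
from h import *
st();s=grab_frame("side");crop(s,200,80,330,190,6,"pics/s16.png")
f=grab_frame("wrist");cv2.imwrite("pics/w16.png",f["color"][:,:,::-1])
E
```

```text
clock: 19.4
ee_pos: [0.6066, -0.124, 0.0621]
tcp_rot: [-0.019, 0.68, 0.733, -0.02]
ft_force: [-1.8, -0.8, -0.1]
opening: 0.0109
clock: 19.6
ee_pos: [0.6062, -0.124, 0.0604]
tcp_rot: [-0.01, 0.68, 0.733, -0.01]
ft_force: [-2.4, -1.0, -0.3]
opening: 0.0112
t 19.6 p [ 0.6062 -0.124   0.0604] F [-2.4 -1.  -0.3] Tq [-0.17  0.42  0.04] open 0.0112 xdir [-0.076  0.997  0.001] z [-0.028 -0.001 -1.   ] q [-0.2   0.54 -0.14  0.92 -0.01 -0.27]
```

View pics/s16.png

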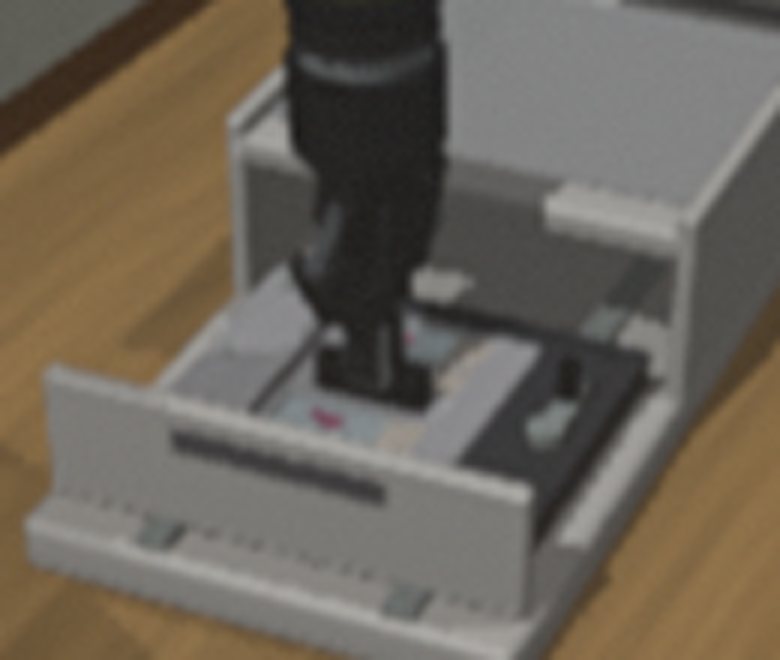

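View pics/w16.png

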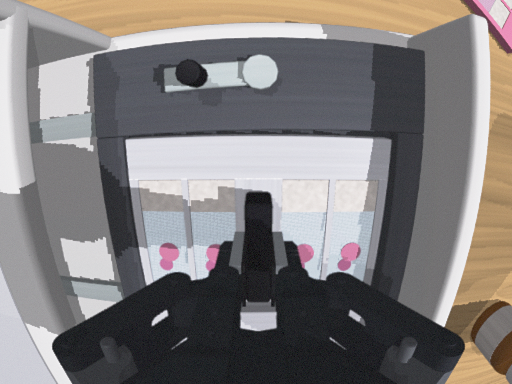

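```bash
python3 -m crank '[[0.0175,-0.232,0,-0.012,-0.001,-0.03,0],[0,0,0,0,0,0,0]]'
python3 -m crank '[[0,0,0,0,0,-0.01,0],[0,0,0,0,0,0,0]]'
python3 -c "
from h import *
st()"
```

```text
clock: 19.9
ee_pos: [0.6062, -0.1241, 0.0592]
tcp_rot: [0.0, 0.68, 0.733, 0.0]
ft_force: [-1.8, -1.0, -0.7]
opening: 0.0115
clock: 20.1
ee_pos: [0.6063, -0.1241, 0.0592]
tcp_rot: [-0.0, 0.68, 0.733, -0.0]
ft_force: [-3.2, -1.0, 4.5]
opening: 0.0113
t 20.1 p [ 0.6063 -0.1241  0.0592] F [-3.2 -1.   4.5] Tq [-0.17  0.76  0.03] open 0.0113 xdir [-0.076  0.997  0.   ] z [-0.  0. -1.] q [-0.2   0.52 -0.17  0.88  0.   -0.28]
```

```bash
python3 -m crank '[[0,0,0,0,0,0.008,0.2],[0,0,0,0,0,0,0.35],[0,0,0,0,0,0,0.35],[0,0,0,0,0,0.1,0.35],[0,0,0,0,0,0.2,0.35],[0,0,0,0,0,0.3,0.35],[0,0,0,-0.1,0,0.2,0.2],[0,0,0,-0.3,-0.02,0,0],[0,0,0,-0.35,-0.03,0,0],[0,0,0,-0.19,-0.02,0,0],[0,0,0,0,0,0,0],[0,0,0,0,0,0,0]]' 60
python3 - <<'E'
from h import *
import pickle
st();s=grab_frame("side");crop(s,200,80,330,190,6,"pics/s17.png")
f=grab_frame("wrist");cv2.imwrite("pics/w17.png",f["color"][:,:,::-1])
pickle.dump((s,f),open("f17.pkl","wb"))
E
```

```text
clock: 21.3
ee_pos: [0.5594, -0.1276, 0.0993]
tcp_rot: [0.0, 0.68, 0.733, 0.001]
ft_force: [1.0, 0.5, -0.4]
opening: 0.0
t 21.3 p [ 0.5594 -0.1276  0.0993] F [ 1.   0.5 -0.4] Tq [ 0.    0.01 -0.04] open 0.0 xdir [-0.076  0.997  0.   ] z [ 0.001  0.    -1.   ] q [-0.22  0.42 -0.24  0.91  0.   -0.3 ]
```

View pics/s17.png

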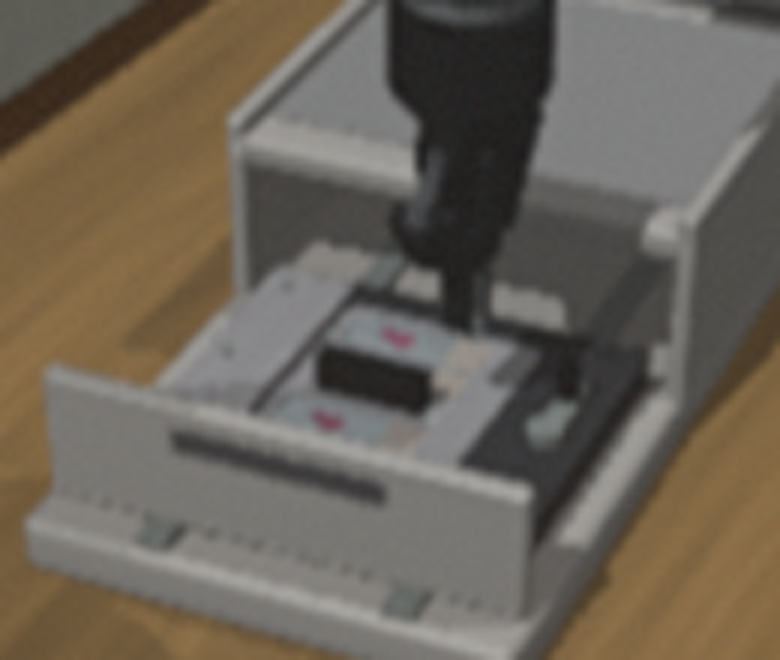

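View pics/w17.png

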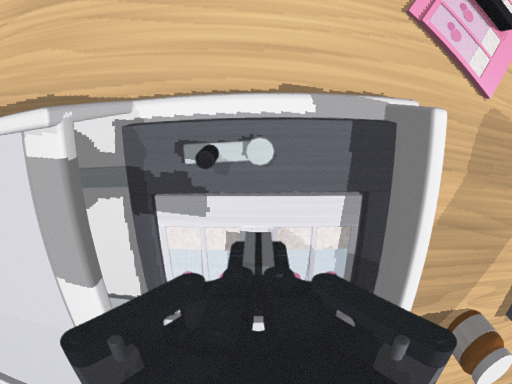

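```bash
python3 -m crank '[[0,0,0,0,0,-0.2,0],[0,0,0,0,0,-0.2,0],[0,0,0,0,0,-0.1,0],[0,0,0,0,0,0,0]]' 60
python3 -m crank '[[0,0,0,0,0,-0.05,0],[0,0,0,0,0,-0.05,0],[0,0,0,0,0,0,0]]'
python3 -m crank '[[0,0,0,0,0,-0.05,0],[0,0,0,0,0,0,0]]'
```

```text
clock: 21.8
ee_pos: [0.5577, -0.1271, 0.0721]
tcp_rot: [-0.002, 0.68, 0.734, -0.001]
ft_force: [-0.6, -0.3, 0.4]
opening: -0.0005
clock: 22.1
ee_pos: [0.5588, -0.1275, 0.0687]
tcp_rot: [-0.0, 0.68, 0.733, 0.0]
ft_force: [0.1, -0.5, 0.9]
opening: 0.0
clock: 22.3
ee_pos: [0.5587, -0.1275, 0.0662]
tcp_rot: [-0.0, 0.68, 0.733, 0.0]
ft_force: [-0.1, 0.5, 0.1]
opening: -0.0
```

```bash
python3 -m crank '[[0,0,0,0,0,-0.04,0],[0,0,0,0,0,0,0]]'
python3 -m crank '[[0,0,0,0,0,-0.04,0],[0,0,0,0,0,0,0]]'
python3 -m crank '[[0,0,0,0,0,-0.04,0],[0,0,0,0,0,0,0]]'
```

```text
clock: 22.5
ee_pos: [0.5587, -0.1275, 0.0642]
tcp_rot: [-0.0, 0.68, 0.733, 0.0]
ft_force: [0.7, -0.1, -0.3]
opening: 0.0002
clock: 22.7
ee_pos: [0.5587, -0.1274, 0.0621]
tcp_rot: [-0.0, 0.68, 0.733, 0.0]
ft_force: [-0.2, 0.2, 0.2]
opening: 0.0004
clock: 22.9
ee_pos: [0.5586, -0.1274, 0.0601]
tcp_rot: [-0.0, 0.68, 0.733, 0.0]
ft_force: [0.1, 0.2, 0.4]
opening: 0.0
```

```bash
python3 -m crank '[[0,0,0,0,0,-0.04,0],[0,0,0,0,0,0,0]]'
python3 -m crank '[[0,0,0,0,0,-0.03,0],[0,0,0,0,0,0,0]]'
python3 - <<'E'
from h import *
st();s=grab_frame("side");crop(s,250,120,310,170,12,"pics/s18.png")
f=grab_frame("wrist");crop(f,150,170,370,300,3.5,"pics/w18.png")
E
```

```text
clock: 23.1
ee_pos: [0.5587, -0.1275, 0.0581]
tcp_rot: [-0.0, 0.68, 0.733, 0.0]
ft_force: [-0.2, -0.3, 0.9]
opening: 0.0001
clock: 23.3
ee_pos: [0.5587, -0.1275, 0.0566]
tcp_rot: [-0.0, 0.68, 0.733, 0.0]
ft_force: [-1.3, 0.3, -0.0]
opening: -0.0002
t 23.3 p [ 0.5587 -0.1275  0.0566] F [-1.3  0.3 -0. ] Tq [-0.01 -0.02 -0.  ] open -0.0002 xdir [-0.076  0.997  0.001] z [-0.     0.001 -1.   ] q [-0.22  0.46 -0.3   0.81  0.   -0.3 ]
```

View pics/s18.png

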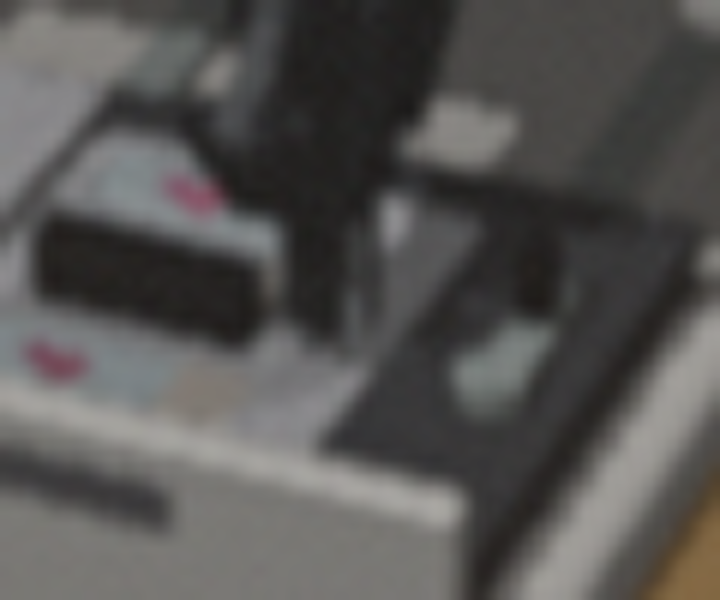

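View pics/w18.png

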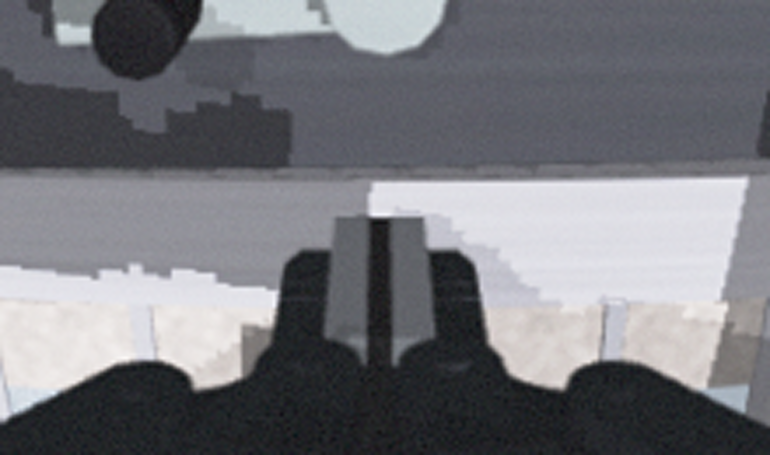

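```bash
python3 -m crank '[[0,0,0,0,0,-0.03,0],[0,0,0,0,0,0,0]]'
python3 -m crank '[[0,0,0,0,0,-0.03,0],[0,0,0,0,0,0,0]]'
python3 -m crank '[[0,0,0,0,0,-0.02,0],[0,0,0,0,0,0,0]]'
```

```text
clock: 23.6
ee_pos: [0.5587, -0.1275, 0.0552]
tcp_rot: [-0.0, 0.68, 0.733, 0.0]
ft_force: [-0.1, 0.4, -0.2]
opening: -0.0001
clock: 23.8
ee_pos: [0.5587, -0.1275, 0.0536]
tcp_rot: [-0.0, 0.68, 0.733, 0.0]
ft_force: [0.0, -0.2, -0.7]
opening: 0.0001
clock: 24.0
ee_pos: [0.5587, -0.1274, 0.0527]
tcp_rot: [-0.0, 0.68, 0.733, 0.0]
ft_force: [0.2, 0.0, -0.2]
opening: 0.0001
```

```bash
python3 -m crank '[[0,0,0,0,0,-0.03,0],[0,0,0,0,0,0,0]]'
python3 -m crank '[[0,0,0,0,0,-0.03,0],[0,0,0,0,0,0,0]]'
python3 -m crank '[[0,0,0,0,0,-0.03,0],[0,0,0,0,0,0,0]]'
```

```text
clock: 24.2
ee_pos: [0.5587, -0.1275, 0.0512]
tcp_rot: [-0.0, 0.68, 0.733, 0.0]
ft_force: [-0.5, 0.0, -0.2]
opening: -0.0001
clock: 24.4
ee_pos: [0.5587, -0.1275, 0.0497]
tcp_rot: [-0.0, 0.68, 0.733, 0.0]
ft_force: [0.3, 0.9, -0.3]
opening: -0.0001
clock: 24.6
ee_pos: [0.5587, -0.1275, 0.0482]
tcp_rot: [-0.0, 0.68, 0.733, 0.0]
ft_force: [0.3, 0.6, 0.2]
opening: 0.0
```

```bash
python3 -m crank '[[0,0,0,0,0,-0.03,0],[0,0,0,0,0,0,0]]'
python3 -m crank '[[0,0,0,0,0,-0.03,0],[0,0,0,0,0,0,0]]'
python3 -m crank '[[0,0,0,0,0,-0.02,0],[0,0,0,0,0,0,0]]'
python3 - <<'E'
from h import *
st();s=grab_frame("side");crop(s,250,120,310,170,12,"pics/s19.png")
f=grab_frame("wrist");crop(f,150,170,370,300,3.5,"pics/w19.png")
E
```

```text
clock: 24.8
ee_pos: [0.5587, -0.1274, 0.0467]
tcp_rot: [-0.0, 0.68, 0.733, 0.0]
ft_force: [-1.1, -0.3, -0.4]
opening: 0.0002
clock: 25.0
ee_pos: [0.559, -0.1275, 0.0461]
tcp_rot: [0.0, 0.68, 0.733, 0.0]
ft_force: [-1.5, 0.8, 5.3]
opening: -0.0002
clock: 25.2
ee_pos: [0.559, -0.1276, 0.046]
tcp_rot: [0.0, 0.68, 0.733, 0.0]
ft_force: [-3.1, -0.2, 11.4]
opening: 0.0002
t 25.2 p [ 0.559  -0.1276  0.046 ] F [-3.1 -0.2 11.4] Tq [ 0.13  0.74 -0.03] open 0.0002 xdir [-0.076  0.997  0.   ] z [ 0.001  0.    -1.   ] q [-0.22  0.47 -0.31  0.79  0.   -0.3 ]
```

View pics/s19.png

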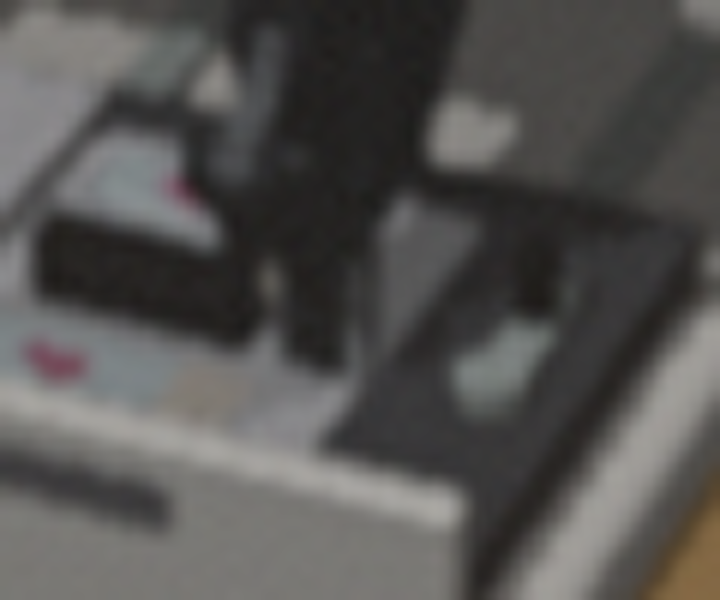

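View pics/w19.png

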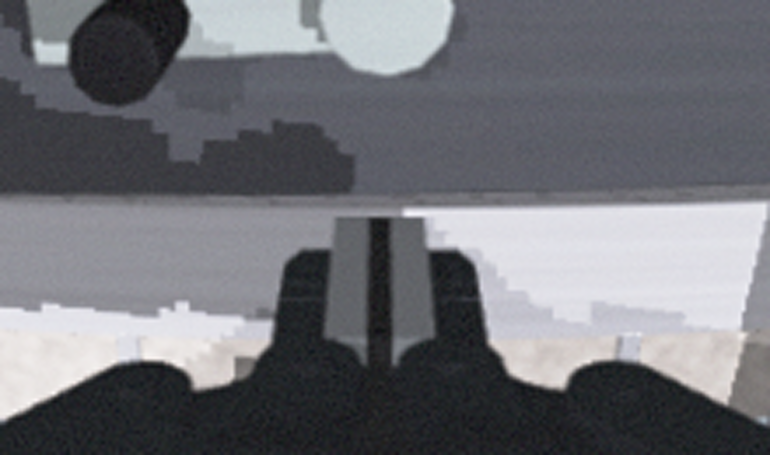

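```bash
python3 -m crank '[[0,0,0,0,0,0.2,0],[0,0,0,0,0,0.4,0],[0,0,0,0,0,0.4,0],[0,0,0,-0.3,-0.14,0.18,0],[0,0,0,-0.4,-0.18,0,0],[0,0,0,-0.4,-0.18,0,0],[0,0,0,-0.27,-0.12,0,0],[0,0,0,0,0,-0.3,0],[0,0,0,0,0,-0.3,0],[0,0,0,0,0,-0.3,0],[0,0,0,0,0,0,0],[0,0,0,0,0,0,0]]'
python3 - <<'E'
from h import *
import pickle
st();s=grab_frame("side");crop(s,200,80,330,190,6,"pics/s20.png")
f=grab_frame("wrist");cv2.imwrite("pics/w20.png",f["color"][:,:,::-1])
E
```

```text
clock: 26.5
ee_pos: [0.4896, -0.1585, 0.0582]
tcp_rot: [-0.001, 0.68, 0.733, -0.0]
ft_force: [0.6, 0.5, 0.5]
opening: 0.0001
t 26.5 p [ 0.4896 -0.1585  0.0582] F [0.6 0.5 0.5] Tq [-0.07  0.06  0.01] open 0.0001 xdir [-0.076  0.997  0.001] z [-0.001  0.001 -1.   ] q [-0.31  0.37 -0.44  0.76  0.   -0.39]
```

View pics/s20.png

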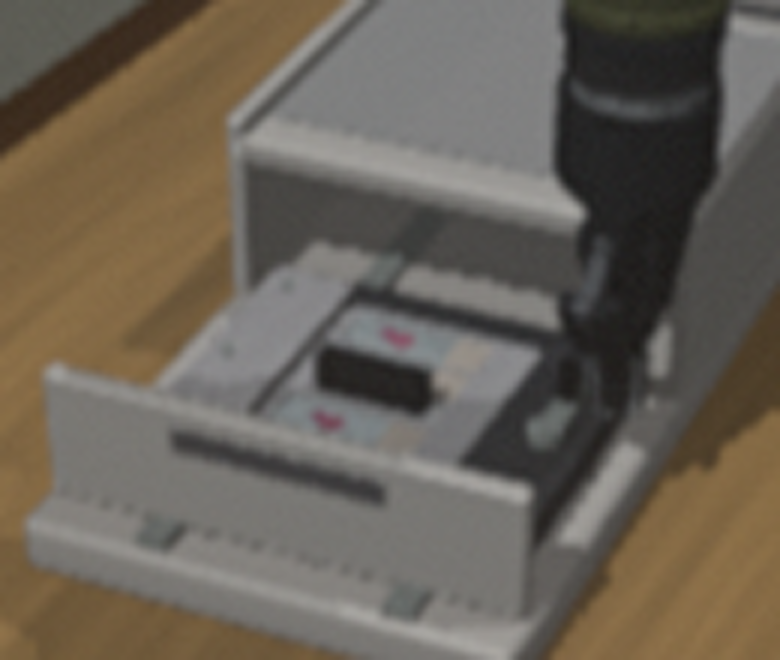

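View pics/w20.png

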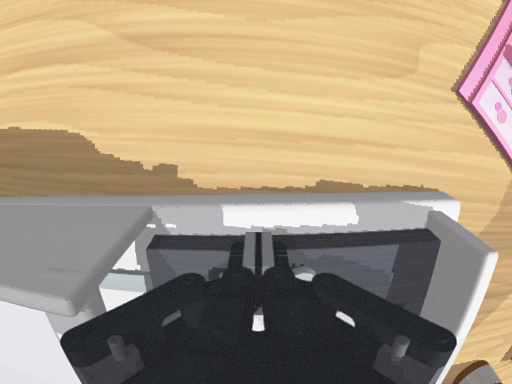

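```bash
python3 -m crank '[[0,0,0,0.08,0.006,0,0],[0,0,0,0.08,0.006,0,0],[0,0,0,0.08,0.006,0,0],[0,0,0,0.08,0.006,0,0]]'
python3 -m crank '[[0,0,0,0.08,0.006,0,0],[0,0,0,0.08,0.006,0,0],[0,0,0,0.08,0.006,0,0],[0,0,0,0.08,0.006,0,0],[0,0,0,0,0,0,0]]'
python3 - <<'E'
from h import *
st();s=grab_frame("side");crop(s,230,100,320,180,8,"pics/s21.png")
f=grab_frame("wrist");cv2.imwrite("pics/w21.png",f["color"][:,:,::-1])
E
```

```text
clock: 27.0
ee_pos: [0.5063, -0.1575, 0.0585]
tcp_rot: [-0.0, 0.68, 0.733, -0.0]
ft_force: [-1.7, -0.7, 1.7]
opening: -0.0002
clock: 27.5
ee_pos: [0.5217, -0.1553, 0.0577]
tcp_rot: [-0.001, 0.68, 0.734, -0.0]
ft_force: [-3.1, 1.8, -0.4]
opening: 0.0001
t 27.5 p [ 0.5217 -0.1553  0.0577] F [-3.1  1.8 -0.4] Tq [0.42 0.7  0.08] open 0.0001 xdir [-0.077  0.997  0.002] z [-0.002  0.002 -1.   ] q [-0.29  0.42 -0.37  0.79  0.   -0.37]
```

View pics/s21.png

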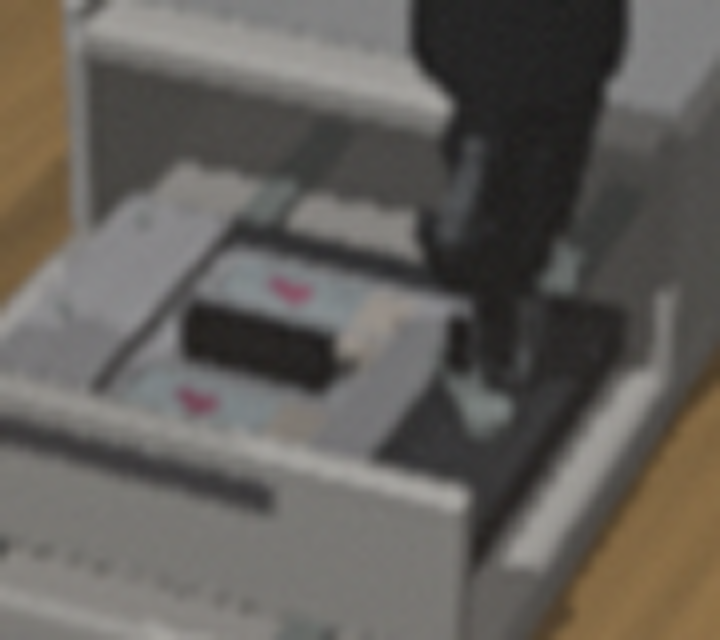

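View pics/w21.png

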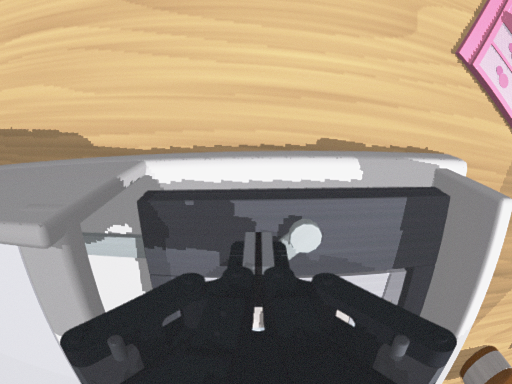

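```bash
python3 -m crank '[[0,0,0,-0.16,-0.012,0,0],[0,0,0,0.01,-0.2,0,0],[0,0,0,0.02,-0.2,0,0],[0,0,0,0,0,0,0],[0,0,0,0.19,0.014,0,0],[0,0,0,0.19,0.015,0,0],[0,0,0,0.2,0.015,0,0],[0,0,0,0,0,0,0]]'
python3 - <<'E'
from h import *
st();s=grab_frame("side");crop(s,230,100,320,180,8,"pics/s22.png")
f=grab_frame("wrist");cv2.imwrite("pics/w22.png",f["color"][:,:,::-1])
E
```

```text
clock: 28.4
ee_pos: [0.5474, -0.1744, 0.0585]
tcp_rot: [0.001, 0.679, 0.734, 0.001]
ft_force: [0.0, 0.1, -0.0]
opening: 0.0004
t 28.4 p [ 0.5474 -0.1744  0.0585] F [ 0.   0.1 -0. ] Tq [-0.03 -0.03  0.03] open 0.0004 xdir [-0.077  0.997 -0.   ] z [ 0.002  0.    -1.   ] q [-0.31  0.46 -0.29  0.82  0.   -0.39]
```

View pics/s22.png

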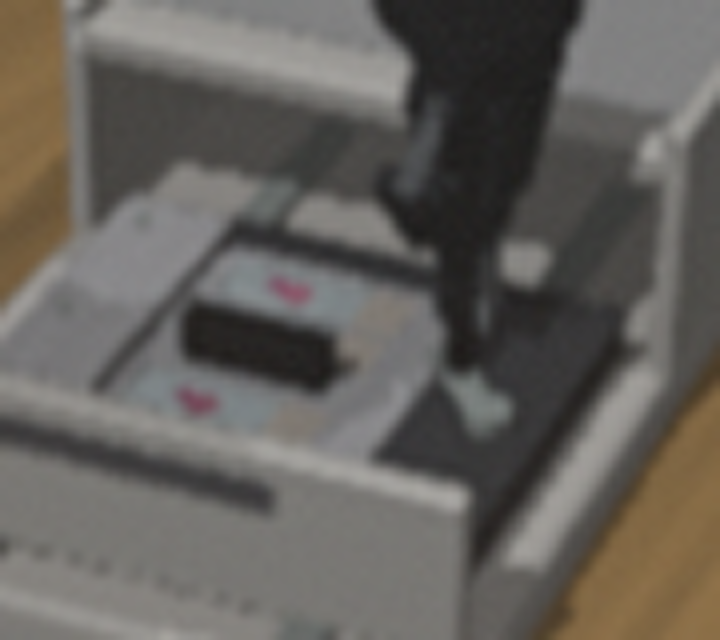

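View pics/w22.png

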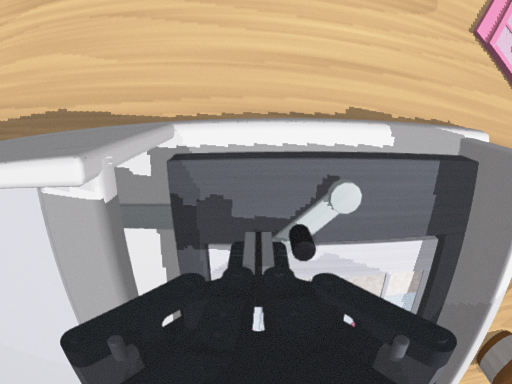

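```bash
python3 -m crank '[[0,0,0,-0.006,0.08,0,0],[0,0,0,-0.006,0.08,0,0],[0,0,0,-0.006,0.08,0,0],[0,0,0,-0.006,0.08,0,0],[0,0,0,-0.006,0.08,0,0],[0,0,0,-0.006,0.08,0,0],[0,0,0,0,0,0,0]]'
python3 - <<'E'
from h import *
st()
f=grab_frame("wrist");cv2.imwrite("pics/w23.png",f["color"][:,:,::-1])
E
```

```text
clock: 29.2
ee_pos: [0.5449, -0.1511, 0.059]
tcp_rot: [0.002, 0.68, 0.734, 0.001]
ft_force: [3.8, -5.4, -3.1]
opening: -0.0002
t 29.2 p [ 0.5449 -0.1511  0.059 ] F [ 3.8 -5.4 -3.1] Tq [-1.09 -0.85 -0.04] open -0.0002 xdir [-0.076  0.997 -0.002] z [ 0.003 -0.002 -1.   ] q [-0.27  0.44 -0.32  0.81 -0.   -0.35]
```

View pics/w23.png

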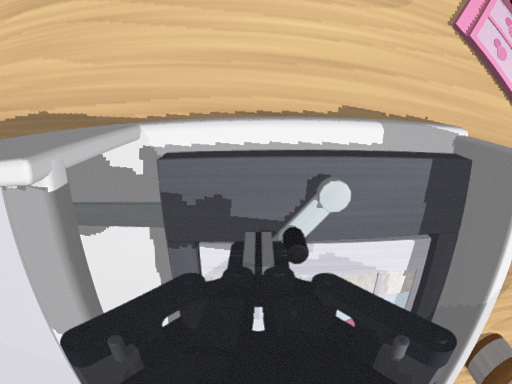

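Run:
```python
from h import *
f=grab_frame("wrist");s,_=st()
a=.075;x=np.array([np.cos(a),np.sin(a)]);y=np.array([-np.sin(a),np.cos(a)])
b=onz(f,335,196,.065,True);p=onz(f,293,236,.083,True);print(b,p,(p-b)[:2]@x,(p-b)[:2]@y)
t=s["ee_pos"][:2]-b[:2];print("finger rel",t@x,t@y)
S=grab_frame("side");crop(S,200,80,330,190,6,"pics/s23.png")
```

```text
t 29.3 p [ 0.5447 -0.1511  0.059 ] F [ 4.5 -5.2 -2.5] Tq [-1.1  -0.82  0.01] open 0.0001 xdir [-0.076  0.997 -0.002] z [ 0.003 -0.001 -1.   ] q [-0.27  0.44 -0.32  0.81 -0.   -0.35]
[ 0.51271788 -0.1124847   0.065     ] [ 0.52848594 -0.13510408  0.083     ] 0.014028870658945798 -0.023737287168943424
finger rel 0.029033199449073996 -0.040940862714851936
```

View pics/s23.png

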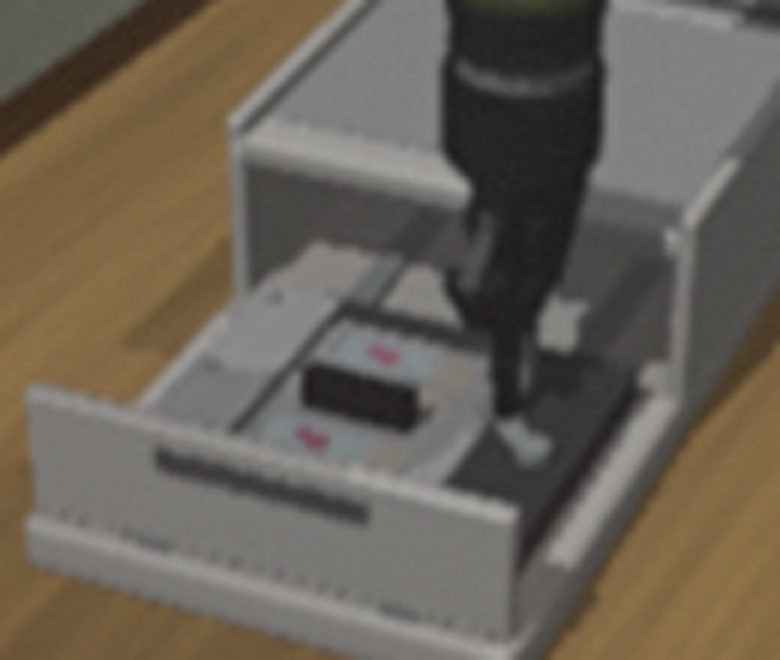

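```bash
python3 -m crank '[[0,0,0,0.016,-0.22,0,0],[0,0,0,0,0,0.12,0],[0,0,0,-0.28,-0.02,0,0],[0,0,0,-0.29,-0.022,0,0],[0,0,0,-0.29,-0.022,0,0],[0,0,0,-0.02,0.3,0,0],[0,0,0,-0.025,0.3,0,0],[0,0,0,0,0,0,0]]'
python3 -m crank '[[0,0,0,0.1,0.007,0,0],[0,0,0,0.1,0.007,0,0],[0,0,0,0.08,0.006,0,0],[0,0,0,0.08,0.006,0,0],[0,0,0,0.08,0.006,0,0],[0,0,0,0.08,0.006,0,0],[0,0,0,0.08,0.006,0,0],[0,0,0,0,0,0,0]]'
python3 - <<'E'
from h import *
f=grab_frame("wrist");s,_=st();cv2.imwrite("pics/w24.png",f["color"][:,:,::-1])
S=grab_frame("side");crop(S,230,100,320,180,8,"pics/s24.png")
E
```

```text
clock: 30.15
ee_pos: [0.4983, -0.1323, 0.0645]
tcp_rot: [-0.001, 0.679, 0.734, 0.001]
ft_force: [0.4, 0.5, 0.4]
opening: -0.0002
clock: 30.95
ee_pos: [0.5255, -0.1313, 0.0635]
tcp_rot: [-0.003, 0.68, 0.734, -0.001]
ft_force: [-6.0, 2.0, 3.3]
opening: -0.0002
t 31.0 p [ 0.5255 -0.1313  0.0635] F [-4.8  2.5  3.3] Tq [0.45 1.07 0.06] open -0.0 xdir [-0.076  0.997  0.003] z [-0.006  0.003 -1.   ] q [-0.25  0.41 -0.36  0.81  0.   -0.32]
```

View pics/s24.png

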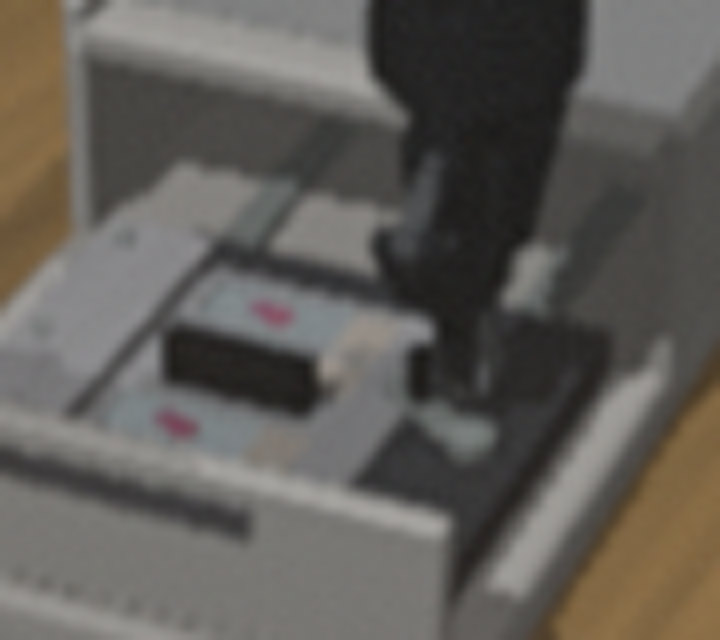

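View pics/w24.png

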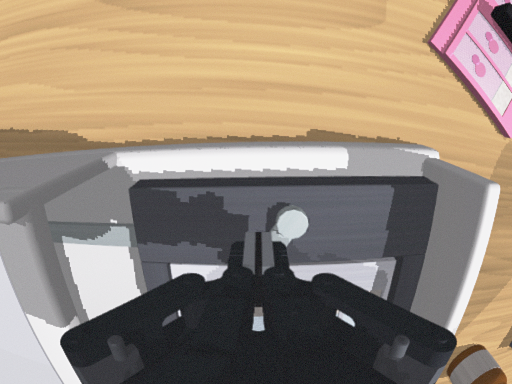

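```bash
python3 -m crank '[[0,0,0,0.06,0.005,0,0],[0,0,0,0.06,0.005,0,0],[0,0,0,0,0,0,0]]'
python3 - <<'E'
from h import *
f=grab_frame("wrist");s,_=st();cv2.imwrite("pics/w25.png",f["color"][:,:,::-1])
S=grab_frame("side");crop(S,250,120,310,170,12,"pics/s25.png")
E
```

```text
clock: 31.35
ee_pos: [0.5286, -0.1304, 0.0632]
tcp_rot: [-0.005, 0.68, 0.734, -0.003]
ft_force: [-10.8, 2.0, 6.5]
opening: -0.0
t 31.4 p [ 0.5286 -0.1304  0.0631] F [-10.8   2.5   5.8] Tq [0.56 2.07 0.01] open 0.0 xdir [-0.076  0.997  0.004] z [-0.011  0.003 -1.   ] q [-0.24  0.42 -0.35  0.82  0.   -0.32]
```

View pics/s25.png

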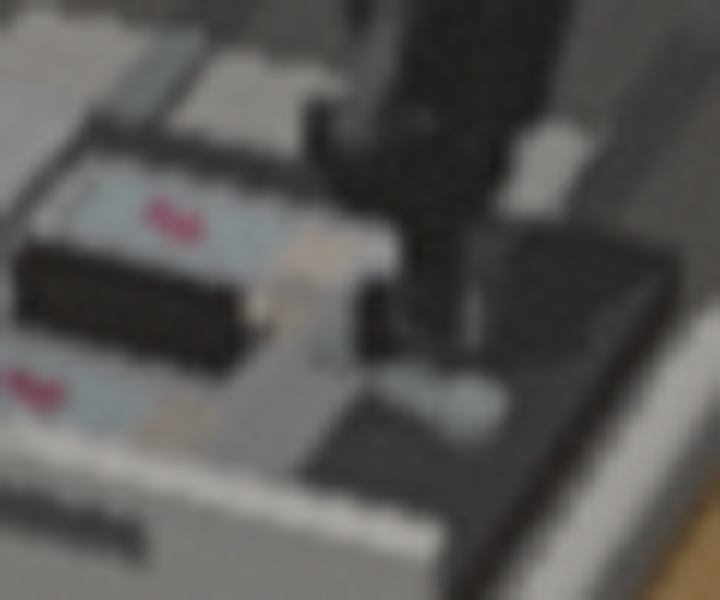

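```bash
python3 -m crank '[[0,0,0,-0.21,-0.016,0,0],[0,0,0,-0.05,-0.2,0,0],[0,0,0,0.034,-0.26,0,0],[0,0,0,0.28,0.02,0,0],[0,0,0,0.29,0.022,0,0],[0,0,0,0,0,0,0]]'
python3 - <<'E'
from h import *
f=grab_frame("wrist");s,_=st();cv2.imwrite("pics/w26.png",f["color"][:,:,::-1])
E
```

```text
clock: 32.05
ee_pos: [0.5552, -0.1555, 0.0649]
tcp_rot: [0.002, 0.68, 0.733, 0.001]
ft_force: [-0.4, -0.3, 0.2]
opening: 0.0
t 32.1 p [ 0.5535 -0.155   0.0646] F [-0.   0.8  1.5] Tq [0.03 0.02 0.05] open 0.0002 xdir [-0.075  0.997 -0.   ] z [ 0.002 -0.    -1.   ] q [-0.27  0.45 -0.29  0.83  0.   -0.35]
```

View pics/w26.png

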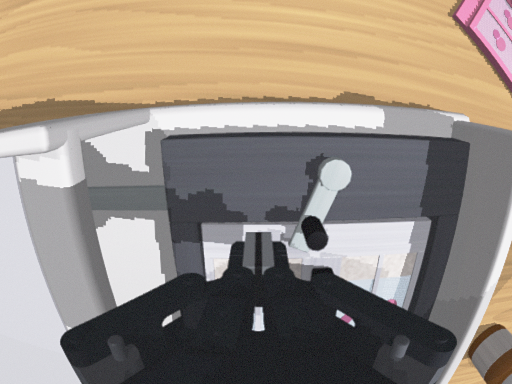

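Run:
```python
from h import *
f=grab_frame("wrist");s,_=st()
a=.075;x=np.array([np.cos(a),np.sin(a)]);y=np.array([-np.sin(a),np.cos(a)])
b=onz(f,335,174,.065,True);p=onz(f,317,229,.083,True);print(b,p,(p-b)[:2]@x,(p-b)[:2]@y)
t=s["ee_pos"][:2]-b[:2];print("finger rel",t@x,t@y)
```

```text
t 32.15 p [ 0.5522 -0.1547  0.0644] F [-0.8 -0.2  0.6] Tq [-0.03  0.04  0.04] open -0.0002 xdir [-0.075  0.997  0.   ] z [ 0.  0. -1.] q [-0.27  0.45 -0.29  0.83  0.   -0.35]
[ 0.51096916 -0.11658212  0.065     ] [ 0.53537454 -0.12655263  0.083     ] 0.023589678344458066 -0.011771169354589077
finger rel 0.038261825606226416 -0.0410533626506708
```

```bash
python3 -m crank '[[0,0,0,-0.17,-0.012,0,0],[0,0,0,-0.006,0.08,0,0],[0,0,0,-0.006,0.08,0,0],[0,0,0,-0.006,0.08,0,0],[0,0,0,-0.006,0.08,0,0],[0,0,0,0,0,0,0]]'
python3 -m crank '[[0,0,0,-0.004,0.06,0,0],[0,0,0,-0.004,0.06,0,0],[0,0,0,0,0,0,0]]'
python3 - <<'E'
from h import *
f=grab_frame("wrist");s,_=st();cv2.imwrite("pics/w27.png",f["color"][:,:,::-1])
E
```

```text
clock: 32.75
ee_pos: [0.543, -0.138, 0.0648]
tcp_rot: [0.001, 0.679, 0.734, 0.001]
ft_force: [1.5, -2.5, 1.3]
opening: -0.0002
clock: 33.05
ee_pos: [0.5424, -0.1323, 0.0647]
tcp_rot: [0.0, 0.68, 0.734, 0.0]
ft_force: [1.7, -3.3, 1.4]
opening: 0.0001
t 33.1 p [ 0.5422 -0.1323  0.0646] F [ 1.2 -1.7  0.5] Tq [-0.41 -0.41 -0.04] open 0.0 xdir [-0.076  0.997  0.   ] z [ 0.001  0.    -1.   ] q [-0.24  0.43 -0.33  0.81  0.   -0.32]
```

View pics/w27.png

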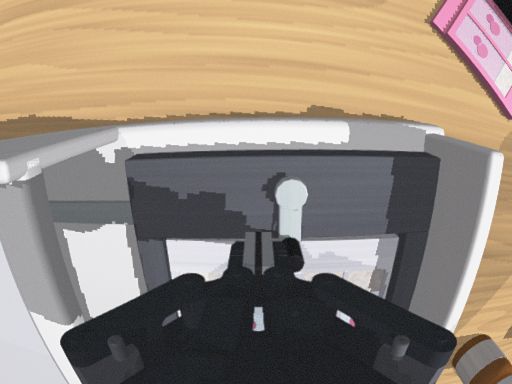

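Clip is nearly closed. I'll keep pushing until the force shows the stop.

```bash
python3 -m crank '[[0,0,0,-0.003,0.04,0,0],[0,0,0,0,0,0,0]]'
python3 -m crank '[[0,0,0,-0.003,0.04,0,0],[0,0,0,0,0,0,0]]'
python3 -m crank '[[0,0,0,-0.003,0.04,0,0],[0,0,0,0,0,0,0]]'
```

```text
clock: 33.3
ee_pos: [0.542, -0.1304, 0.0646]
tcp_rot: [0.0, 0.68, 0.733, 0.0]
ft_force: [3.0, -3.1, 1.6]
opening: -0.0
clock: 33.5
ee_pos: [0.5419, -0.1286, 0.0646]
tcp_rot: [0.0, 0.68, 0.733, 0.0]
ft_force: [2.7, -4.5, 1.4]
opening: 0.0004
clock: 33.7
ee_pos: [0.5419, -0.1281, 0.0647]
tcp_rot: [0.002, 0.68, 0.733, -0.001]
ft_force: [2.5, -7.3, 0.8]
opening: -0.0003
```

```bash
python3 -m crank '[[0,0,0,-0.002,0.03,0,0],[0,0,0,0,0,0,0]]'
python3 -m crank '[[0,0,0,-0.002,0.03,0,0],[0,0,0,0,0,0,0]]'
python3 -m crank '[[0,0,0,0.02,-0.2,0,0],[0,0,0,0,-0.1,0.3,0],[0,0,0,0,0,0.5,0],[0,0,0,0,0,0.5,0],[0,0,0,0,0,0,0]]'
python3 - <<'E'
from h import *
f=grab_frame("wrist");s,_=st();cv2.imwrite("pics/w28.png",f["color"][:,:,::-1])
import pickle;pickle.dump(f,open("w28.pkl","wb"))
crop(f,130,60,450,300,2.4,"pics/w28c.png")
E
```

```text
clock: 33.9
ee_pos: [0.5419, -0.1278, 0.0647]
tcp_rot: [0.002, 0.68, 0.733, -0.002]
ft_force: [3.4, -11.7, 1.3]
opening: 0.0001
clock: 34.1
ee_pos: [0.5419, -0.1275, 0.0648]
tcp_rot: [0.003, 0.681, 0.733, -0.003]
ft_force: [2.8, -13.7, 1.4]
opening: -0.0
clock: 34.6
ee_pos: [0.5426, -0.1376, 0.1317]
tcp_rot: [0.0, 0.68, 0.734, 0.002]
ft_force: [0.8, -0.4, -0.1]
opening: -0.0001
t 34.65 p [ 0.5417 -0.1375  0.1301] F [-0.1 -0.1  1. ] Tq [ 0.01  0.   -0.03] open -0.0004 xdir [-0.076  0.997  0.002] z [ 0.     0.002 -1.   ] q [-0.25  0.37 -0.23  0.97  0.   -0.33]
```

View pics/w28c.png

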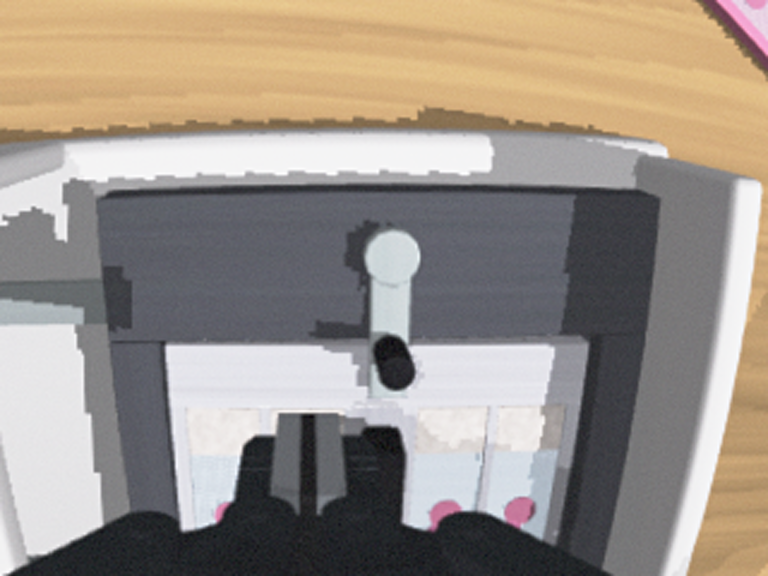

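```bash
python3 -m crank '[[0,0,0,0.05,0.1,0.3,0],[0,0,0,0.1,0.3,0.3,0],[0,0,0,0.14,0.5,0,0],[0,0,0,0.14,0.5,0,0],[0,0,0,0.15,0.5,0,0],[0,0,0,0.15,0.5,0,0],[0,0,0,0.15,0.5,0,0],[0,0,0,0.1,0.35,0,0],[0,0,0,0.05,0.18,-0.1,0],[0,0,0,0,0,-0.3,0],[0,0,0,0,0,0,0]]'
python3 - <<'E'
from h import *
f=grab_frame("wrist");s,_=st();cv2.imwrite("pics/w29.png",f["color"][:,:,::-1])
S=grab_frame("side");crop(S,180,60,330,190,5,"pics/s29.png")
E
```

```text
clock: 35.75
ee_pos: [0.5911, 0.0331, 0.1366]
tcp_rot: [-0.002, 0.68, 0.734, -0.002]
ft_force: [-1.1, -1.0, -0.6]
opening: 0.0004
t 35.8 p [0.5917 0.0329 0.1376] F [ 0.4  0.6 -0.1] Tq [-0.03  0.01 -0.05] open 0.0002 xdir [-0.076  0.997  0.001] z [-0.005  0.    -1.   ] q [ 0.06  0.42 -0.12  1.03  0.   -0.02]
```

View pics/s29.png

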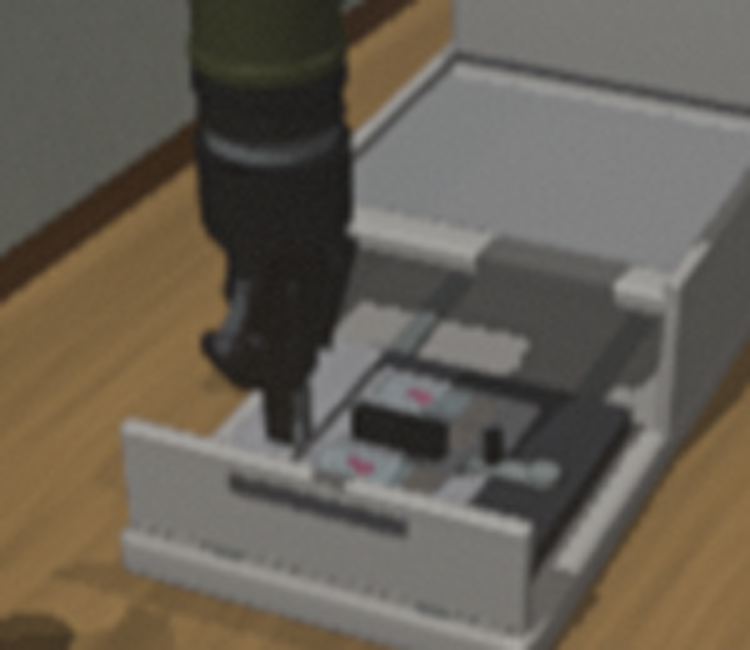

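View pics/w29.png

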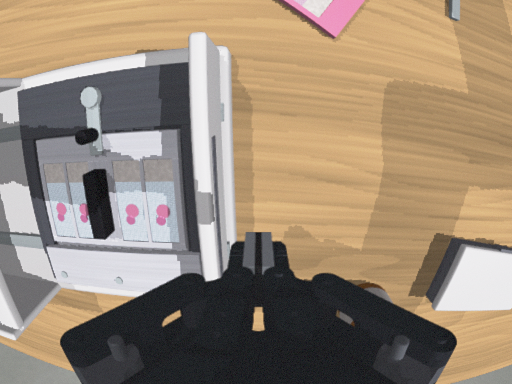

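Run:
```python
from h import *
import pickle
t,s=pickle.load(open("f0.pkl","rb"))
f=grab_frame("wrist")
print("jar",onz(t,245,103,.095), "box",onz(t,184,125,.035))
for c in [(210,150),(217,235)]: print(onz(f,*c,.112,True))
S,_=st()
```

```text
jar [0.74288625 0.17546192 0.095     ] box [0.70233438 0.35893696 0.035     ]
[0.54708035 0.00056917 0.112     ]
[0.60354756 0.00681657 0.112     ]
t 35.9 p [0.593  0.0327 0.1392] F [0.8 0.1 0.9] Tq [0.03 0.03 0.01] open 0.0 xdir [-0.075  0.997  0.001] z [-0.001  0.    -1.   ] q [ 0.05  0.42 -0.12  1.03  0.   -0.02]
```

```bash
python3 -m crank '[[0,0,0,0,0,-0.3,0],[0,0,0,0,0,-0.4,0],[0,0,0,0,0,-0.4,0],[0,0,0,0,0,-0.08,0],[0,0,0,0.005,-0.06,0,0],[0,0,0,0.005,-0.08,0,0],[0,0,0,0.005,-0.06,0,0],[0,0,0,0,0,0,0]]'
python3 - <<'E'
from h import *
S,_=st();f=grab_frame("wrist");cv2.imwrite("pics/w30.png",f["color"][:,:,::-1])
S=grab_frame("side");crop(S,180,60,330,190,5,"pics/s30.png")
E
```

```text
clock: 36.7
ee_pos: [0.5952, 0.0226, 0.0814]
tcp_rot: [0.001, 0.68, 0.733, 0.001]
ft_force: [0.2, 0.1, 1.6]
opening: 0.0002
t 36.7 p [0.5952 0.0226 0.0814] F [0.2 0.1 1.6] Tq [ 0.01 -0.   -0.01] open 0.0002 xdir [-0.075  0.997  0.   ] z [ 0.002  0.001 -1.   ] q [ 0.04  0.47 -0.21  0.89  0.   -0.04]
```

View pics/s30.png

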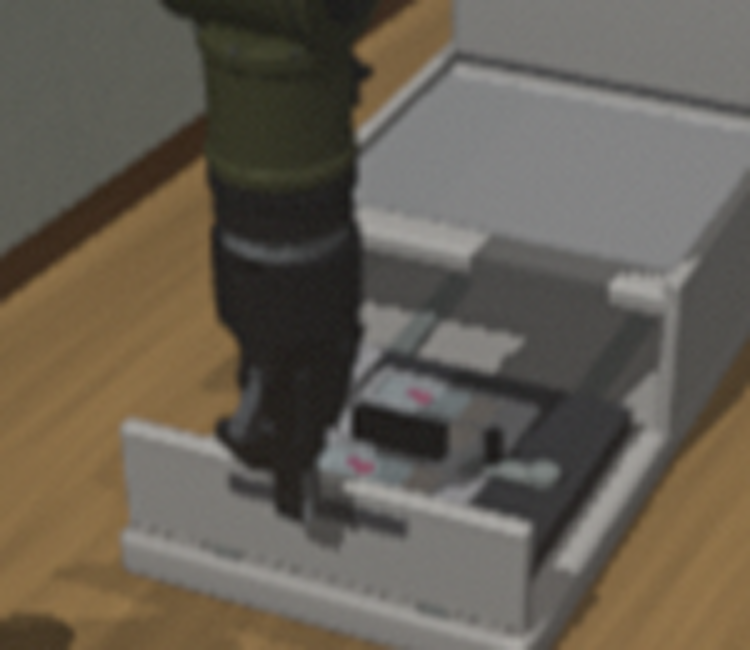

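View pics/w30.png

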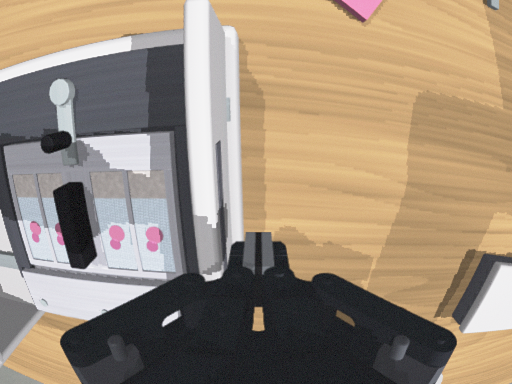

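```bash
python3 -m crank '[[0,0,-0.5,0,0.2,0.3,0],[0,0,-0.97,0,0.2,0.3,0],[0,0,-0.97,0,0,0,0],[0,0,-0.97,0,0,0,0],[0,0,-0.97,0,0,0,0],[0,0,-0.97,0,0,0,0],[0,0,-0.97,0,0,0,0],[0,0,-0.97,0,0,0,0],[0,0,-0.97,0,0,0,0],[0,0,-0.97,0,0,0,0],[0,0,-0.97,0,0,0,0],[0,0,-0.97,0,0,0,0],[0,0,-0.97,0,0,0,0],[0,0,-0.97,0,0,0,0],[0,0,0,0,0,-0.3,0],[0,0,0,0,0,-0.4,0],[0,0,0,0,-0.2,-0.05,0],[0,0,0,0,0,0,0]]'
python3 - <<'E'
from h import *
S,_=st();a=.075;turn_to([np.cos(a),np.sin(a),0],[0,0,-1])
f=grab_frame("wrist");cv2.imwrite("pics/w31.png",f["color"][:,:,::-1])
S=grab_frame("side");crop(S,180,60,330,190,5,"pics/s31.png")
E
```

```text
clock: 38.6
ee_pos: [0.5936, 0.0321, 0.0725]
tcp_rot: [0.0, 0.999, 0.036, -0.001]
ft_force: [-0.1, -0.3, 0.2]
opening: -0.0002
t 38.6 p [0.5936 0.0321 0.0725] F [-0.1 -0.3  0.2] Tq [ 0.07 -0.01  0.05] open -0.0002 xdir [ 0.997  0.073 -0.001] z [-0.001 -0.001 -1.   ] q [ 0.05  0.48 -0.22  0.88 -0.    1.55]
rotvec [ 0.0007 -0.0011  0.0023] shares [ 0.01 -0.01  0.02]
```

View pics/s31.png

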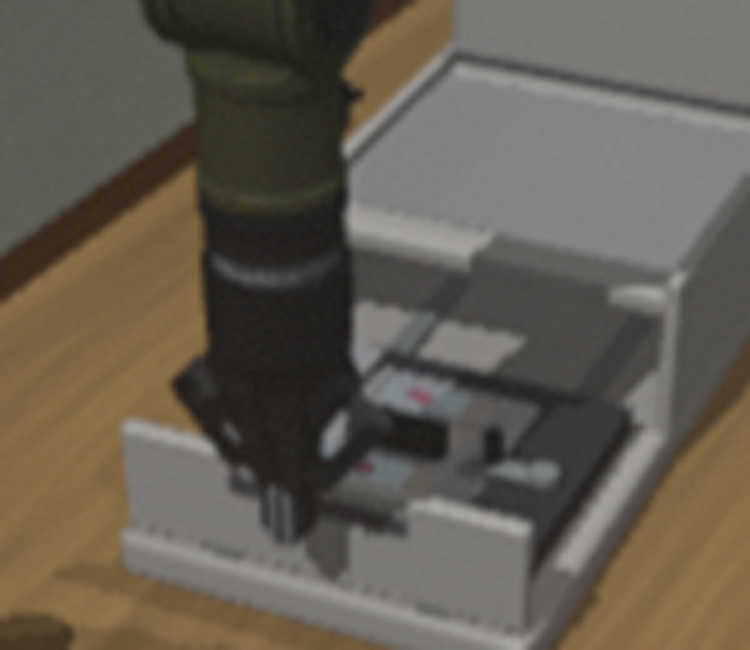

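View pics/w31.png

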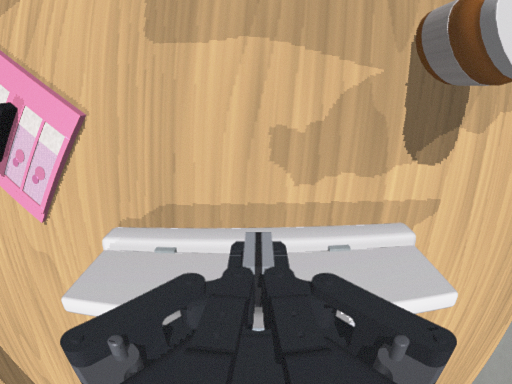

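```bash
python3 -m crank '[[0,0,0,0.006,-0.08,0,0],[0,0,0,0.01,-0.12,0,0],[0,0,0,0.008,-0.1,0,0],[0,0,0,0.008,-0.1,0,0],[0,0,0,0.008,-0.1,0,0],[0,0,0,0.008,-0.1,0,0],[0,0,0,0.008,-0.1,0,0]]'
python3 - <<'E'
from h import *
S,_=st()
S=grab_frame("side");crop(S,180,60,330,190,5,"pics/s32.png")
E
```

```text
clock: 39.4
ee_pos: [0.5975, -0.0016, 0.0732]
tcp_rot: [-0.001, 0.999, 0.037, 0.001]
ft_force: [0.4, 4.9, 3.3]
opening: -0.0003
t 39.4 p [ 0.5975 -0.0016  0.0732] F [0.4 4.9 3.3] Tq [ 0.86 -0.05  0.02] open -0.0003 xdir [0.997 0.074 0.001] z [ 0.001  0.001 -1.   ] q [-0.    0.48 -0.21  0.88  0.    1.49]
```

View pics/s32.png

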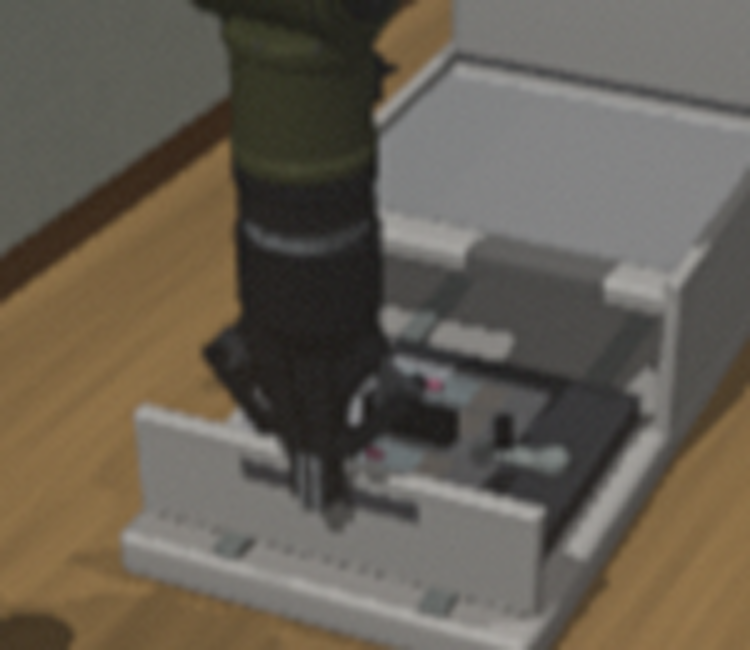

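```bash
python3 -m crank '[[0,0,0,0.01,-0.14,0,0],[0,0,0,0.01,-0.14,0,0],[0,0,0,0.01,-0.14,0,0],[0,0,0,0.01,-0.14,0,0],[0,0,0,0.01,-0.14,0,0],[0,0,0,0.011,-0.14,0,0],[0,0,0,0.011,-0.14,0,0],[0,0,0,0.011,-0.14,0,0],[0,0,0,0.011,-0.14,0,0],[0,0,0,0.011,-0.14,0,0]]'
python3 -m crank '[[0,0,0,0.01,-0.14,0,0],[0,0,0,0.01,-0.14,0,0],[0,0,0,0.01,-0.14,0,0],[0,0,0,0.01,-0.14,0,0],[0,0,0,0.01,-0.14,0,0],[0,0,0,0.011,-0.14,0,0],[0,0,0,0.011,-0.14,0,0],[0,0,0,0.011,-0.14,0,0]]'
python3 - <<'E'
from h import *
S,_=st()
S=grab_frame("side");crop(S,180,20,350,180,4.5,"pics/s33.png")
f=grab_frame("wrist");cv2.imwrite("pics/w33.png",f["color"][:,:,::-1])
E
```

```text
clock: 40.45
ee_pos: [0.6034, -0.0722, 0.0731]
tcp_rot: [-0.0, 0.999, 0.037, 0.001]
ft_force: [2.8, 5.4, 1.3]
opening: 0.0001
clock: 41.25
ee_pos: [0.6071, -0.1282, 0.0729]
tcp_rot: [-0.0, 0.999, 0.037, 0.001]
ft_force: [2.4, 5.4, 0.9]
opening: 0.0
t 41.25 p [ 0.6071 -0.1282  0.0729] F [2.4 5.4 0.9] Tq [ 0.91 -0.5   0.03] open 0.0 xdir [0.997 0.074 0.002] z [ 0.002  0.001 -1.   ] q [-0.21  0.51 -0.15  0.91  0.    1.29]
```

View pics/s33.png

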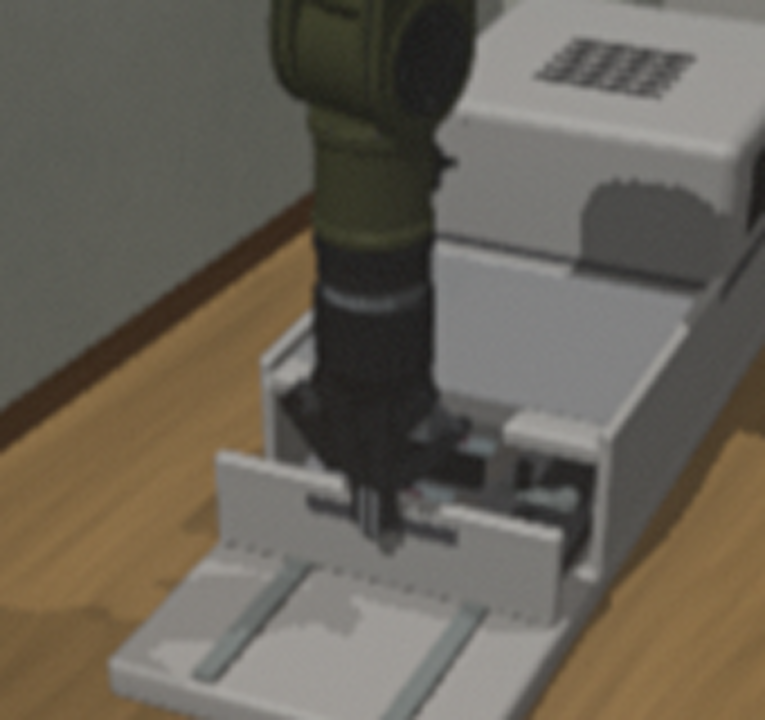

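View pics/w33.png

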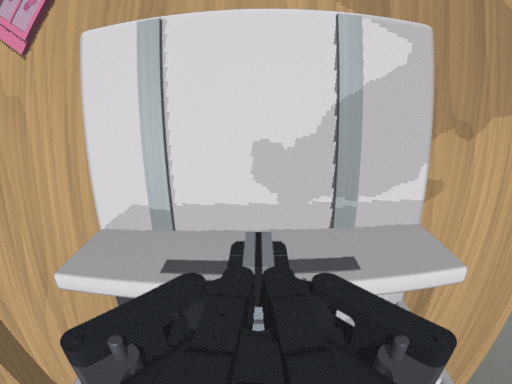

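```bash
python3 -m crank '[[0,0,0,0.007,-0.1,0,0],[0,0,0,0.007,-0.1,0,0],[0,0,0,0.007,-0.1,0,0],[0,0,0,0.007,-0.1,0,0],[0,0,0,0.007,-0.1,0,0],[0,0,0,0.007,-0.1,0,0],[0,0,0,0.007,-0.1,0,0]]'
python3 -m crank '[[0,0,0,0.003,-0.05,0,0],[0,0,0,0.003,-0.05,0,0]]'
python3 -m crank '[[0,0,0,0.003,-0.05,0,0],[0,0,0,0.003,-0.05,0,0]]'
```

```text
clock: 42.05
ee_pos: [0.6087, -0.1631, 0.0725]
tcp_rot: [-0.0, 0.999, 0.037, -0.0]
ft_force: [0.7, 4.2, -2.8]
opening: 0.0
clock: 42.25
ee_pos: [0.6091, -0.168, 0.0725]
tcp_rot: [-0.0, 0.999, 0.037, 0.0]
ft_force: [0.9, 4.3, -2.6]
opening: 0.0002
clock: 42.45
ee_pos: [0.6094, -0.1728, 0.0727]
tcp_rot: [-0.0, 0.999, 0.037, 0.0]
ft_force: [1.6, 4.6, -2.5]
opening: -0.0002
```

```bash
python3 -m crank '[[0,0,0,0.003,-0.04,0,0],[0,0,0,0,0,0,0]]'
python3 -m crank '[[0,0,0,0.003,-0.04,0,0],[0,0,0,0,0,0,0]]'
python3 -m crank '[[0,0,0,0.003,-0.04,0,0],[0,0,0,0,0,0,0]]'
python3 -m crank '[[0,0,0,0.003,-0.04,0,0],[0,0,0,0,0,0,0]]'
```

```text
clock: 42.65
ee_pos: [0.6096, -0.1754, 0.0729]
tcp_rot: [0.0, 0.999, 0.037, 0.0]
ft_force: [-0.0, 2.6, -2.4]
opening: -0.0002
clock: 42.85
ee_pos: [0.6095, -0.1757, 0.0729]
tcp_rot: [-0.001, 0.999, 0.037, 0.0]
ft_force: [-0.2, 6.3, -2.4]
opening: 0.0002
clock: 43.05
ee_pos: [0.6096, -0.1757, 0.073]
tcp_rot: [-0.003, 0.999, 0.038, 0.0]
ft_force: [-0.8, 11.8, 0.3]
opening: 0.0004
clock: 43.25
ee_pos: [0.6095, -0.1757, 0.073]
tcp_rot: [-0.005, 0.999, 0.038, 0.0]
ft_force: [-0.8, 15.8, 1.1]
opening: -0.0001
```

```bash
python3 -m crank '[[0,0,0,-0.01,0.12,0,0],[0,0,0,-0.02,0.25,0,0],[0,0,0,-0.02,0.4,0,0],[0,0,0,-0.03,0.5,0,0],[0,0,0,-0.03,0.5,0.2,0],[0,0,0,-0.03,0.5,0.5,0],[0,0,0,-0.02,0.4,0.5,0],[0,0,0,0,0.3,0.5,0],[0,0,0,0,0,0,0],[0,0,0,0,0,0,0]]'
python3 - <<'E'
from h import *
S,_=st()
S=grab_frame("side");crop(S,180,20,350,180,4.5,"pics/s34.png")
t=grab_frame("top");cv2.imwrite("pics/t34.png",t["color"][:,:,::-1])
f=grab_frame("wrist");cv2.imwrite("pics/w34.png",f["color"][:,:,::-1])
a=.075;x=np.array([np.cos(a),np.sin(a)]);y=np.array([-np.sin(a),np.cos(a)])
E
```

```text
clock: 44.25
ee_pos: [0.6029, -0.0326, 0.1588]
tcp_rot: [0.001, 0.999, 0.037, 0.002]
ft_force: [-0.2, 1.0, -0.4]
opening: 0.0001
t 44.25 p [ 0.6029 -0.0326  0.1588] F [-0.2  1.  -0.4] Tq [-0.05 -0.    0.01] open 0.0001 xdir [0.997 0.074 0.003] z [ 0.003 -0.002 -1.   ] q [-0.05  0.42 -0.06  1.08 -0.    1.44]
```

View pics/s34.png

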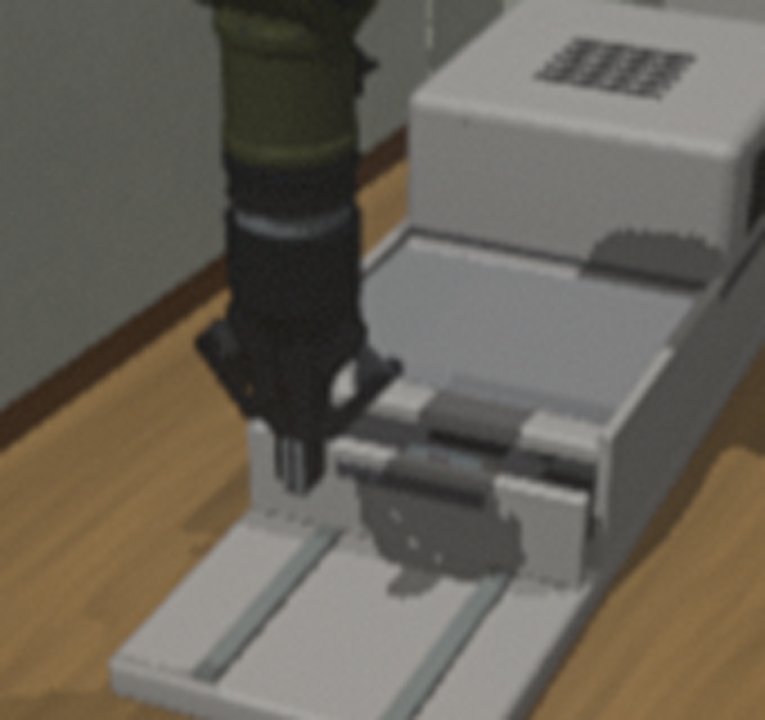

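View pics/t34.png

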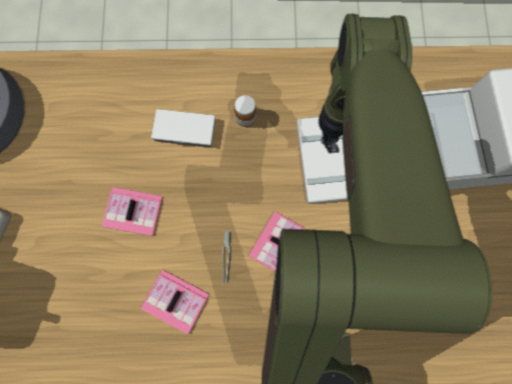

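View pics/w34.png

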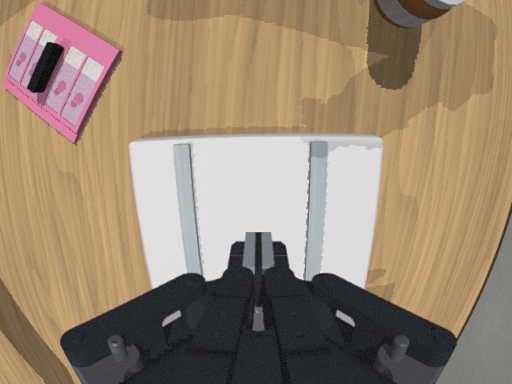

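```bash
python3 - <<'E'
from h import *
S=grab_frame("side");C=lambda u,v:(180+(u+.5)/4.5-.5,20+(v+.5)/4.5-.5)
a=.075;y=np.array([-np.sin(a),np.cos(a)])
b=onz(S,*C(584,492),.112);h=onz(S,*C(603,433),.127);print(b,h,(b-h)[:2]@y)
E
python3 -c "
from bench import *
job_done()
print(state()['clock'])"
```

```text
[ 0.4876843  -0.19519784  0.112     ] [ 0.49857649 -0.2457159   0.127     ] 0.051192189758755745
the job is handed in; nothing more can be done
the job is handed in; nothing more can be done
```

I handed the job in at about 44 s of the 64 s allowed. The carrier is loaded, the clip is closed and the stage is pushed in. One last image check of the stage position disagreed with the rest.

**What I did**
- I picked the bare-aluminium carrier (three pink look-alikes were on the bench) and gripped it by its rib.
- I tilted it about 8°, slid the tongue under the lip until I felt contact, laid it flat and pressed the tail with about 11 N.
- I swung the clip to its stop, pushed the stage in by the bezel, then backed the arm clear.

**What my last checks showed**
- **Carrier:** it sits flat. Released in the recess, the tool height was 44 mm above its height at the bench grip, as expected.
- **Clip:** it points straight over the tail in the wrist picture, and the force climbed to 13.7 N with almost no further movement.
- **Stage:** I estimate it travelled about 190 mm. The force then rose from about 4 N to 15.8 N with no movement.
- **Other objects:** the slide box, jar and forceps look unmoved in the top view. The pink carriers also look unmoved, though the arm partly hides one of them.

**What failed or disagreed**
- **Stage position:** a rough one-image estimate, using guessed edge heights, put the bezel about 51 mm in front of the hood edge. The given sizes imply about 33 mm. I handed in without resolving this, relying on the firm stop and the measured travel.
- **First grip:** it closed above the rib and had to be redone. The fingertips were about 8 mm short of the reported tool point, not the stated 17 mm ahead of it.
- **Clip push:** my first sideways push on the clip dragged the stage outwards about 15 mm, apparently to its outer stop. I then closed the clip from a better angle before pushing the stage home.

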